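# Fetch the dowel from the leaning pocket with sprung tongs

### The arm

A 6-joint arm with a two-finger parallel gripper is mounted at the origin on a cart in front of the work surface, level with it; the furniture and walls round the work are solid. World frame = base frame: x ahead of the robot, y to its left, z up, the work surface at z = 0. Lengths are in m, angles in rad, forces in N, time in s.
With the tool pointing down it reaches from about 0.35 to 0.775 m from the base axis. Payload 5.5 kg.
Tool frame: the origin (TCP) lies at the very end of the fingers, on their centre line; the grasp point (between the pads) lies hold_point_z behind it (hold_point_z is the distance from the TCP to the grasp point, in m); x points along the fingers, y is the direction in which the jaws open and shut, and the axes are right-handed (so a half turn about x gives the same grasp; the last joint's range is limited). The gripper opens to 85 mm and grips with 20 to 120 N. Pads are 22 mm wide; open, the fingers measure 114 mm over their backs; the gripper's body (76 mm by 85 mm) begins 54 mm behind the grasp point. The pads swing forward as they close: fully open they stand 13 mm farther back than shut.
Start: joints at [1.145, 0.313, 0.046, 1.304, 0, 1.431], TCP at [0.162, 0.552, 0.231] pointing down, gripper open.
Joint ranges: [-2.76, 2.76], [-0.86, 1.69], [-1.03, 1.26], [-2.2, 2.34], [-1.47, 1.5], [-3.14, 3.14]. Speed limits (rad/s): [2.57, 2.57, 3.14, 3.14, 3.14, 3.14].

### API

Orientations are given as a unit quaternion [w, x, y, z].
In Python, from workcell import * gives the robot as it stands. The module is installed in compiled form; this text tells all that it offers.
- The arm moves only by the tool step_arm, never from a script. Its argument "targets" is a list of rows, each a list of 3 entries, a list of its own where there are three numbers: the turn, a rotation vector about the tool's x, y, z in degrees, then the shift along the tool's x, y, z in cm, then the finger opening in cm, from 0 to 8.54. A call has exactly 10 rows; each row shifts and turns the commanded pose from where the row before left it, along the tool's axes as they then stand; what a row does not reach is not made up. A row lasts 1/10 s, in which the tool goes at most 50 mm and 8.59 degrees, less where a joint would pass 70% of its speed; a pose out of reach is approached as far as the arm can. A call with a gripper value outside its range is refused whole. The fingers move at their own pace and stop on an object; "force" is the grip in N (left out, the last holds). Time passes only in rows, so rows that do not move let the fingers close, or fill a call up. It gives the time, the measured TCP pose, the force and the opening at its end, in the units of the state.
- get_state(): the state, without advancing time (a new reading comes with each control period).
- read_camera(name): name is "side" or "top"; returns the picture (400x640x3 uint8, red, green, blue); there is no depth.
- camera_model(name): a dict with "fx", "fy", "cx", "cy" (pixels), "dist_coeffs" ([k1, k2, p1, p2, k3] as OpenCV has them; the pictures are not rectified), "xyz" and "rotation" of the camera in the world. Camera axes: x right, y down, z forward; pixel columns grow to the right and rows downward; lengths in m; the calibration is good to about 2 mm. A picture is of the moment at which its call begins. camera_model takes no time and is no camera call.
- hand_in(): hands the job in, once; it reports no verdict.
Trained networks look in the newest picture that a camera, given by its name, has taken for a name from the list of things; names that differ only in an ending like _2 or _b are one class to them, and where a whole thing is asked for, a point or a joint stands for the part that bears it (a point fixed in the world has none). Each returns a list of dicts, best first, with "p" (0 to 1); they miss things now and then, are a little off and sometimes report something else, mostly with a low value. They report only what shows in the picture. A call takes as long as a camera call. They do not tell look-alikes from the thing itself.
- find_in(camera, label): "extent" ([left, top, width, height] in pixels, round what is visible of it).
- silhouettes(camera, label): "mask" (400x640 bool, what is visible of it) and "extent" ([left, top, width, height] in pixels, round what is visible of it).
The state is a dict: "clock": time; "joint_pos": joint angles; "qvel": joint speeds; "tau": joint torques, N m; "tcp_pos": TCP position; "orientation": TCP orientation; "wrist_force": force on the tool from outside, world axes, zero at the start; "ft_torque": the same for the moment, N m; "finger_gap": finger opening in m.
Only numpy, scipy, OpenCV 4.12 (cv2) and the standard library are available. Lean on these libraries where they do the work, as an engineer would, in place of code of your own. Each camera call takes 0.05 s, during which the arm holds its last target.

### The job

The brass dowel lies at the bottom of the deep, narrow, leaning pocket of the green fixture. Take the sprung tongs from their stand, reach down into the pocket with them, squeeze them on the dowel and lift it out; then lower it gently into the aluminium tray, whose floor may be set at any height, and open the tongs only once it rests there. Put the tongs back upright in their stand, do not touch the dowel with the gripper's fingers, and leave the loose tin, the wood block and the clamp where they are.

Things in the scene. Friction and masses are not known exactly. Their poses are not given: they have to be found in the camera images.
- pin_mid (a point): Centre of the brass dowel, a plain rod 20 mm in diameter and 80 mm long with two dark rings, about 100 g; its own y axis is the rod's axis. It starts lying level at the pocket's bottom along the fixture's y, in a groove 14 mm wide in the middle of the floor; its centre is 7 mm above the floor beside the groove and up to 7 mm off the middle along the fixture's y.
- pin: The same dowel; its origin is the same point as pin_mid (the rod's centre).
- fixture: Green fixture screwed to the bench; origin on the bench near the pocket's bottom. Its pocket leans 25 degrees to the fixture's -x side (roughly the robot's right): the way in is down and to +x, along (0.423, 0, -0.906) in the fixture's axes. Only something held at that lean reaches the bottom. Walls 8 mm thick; the rim is at most 146 mm above the bench. Dark base plate 150x136x12 mm.
- pocket_mouth (a point): Middle of the pocket's mouth, in the plane of its rim, 100 mm up the leaning axis from pocket_floor. Axes as the fixture's. Inside, the pocket is 50 mm wide across (along (0.906, 0, 0.423) in the fixture's axes) and 104 mm long along the fixture's y.
- pocket_floor (a point): Middle of the pocket's floor, 100 mm deep, level with the flat steel lands on both sides of the groove. Axes as the fixture's.
- tongs_grip (a point): Point midway between the blue grip pads of the free sprung tongs, 150 mm above the lower ends of the tips. Two parallel steel legs, squeezed along their own x; z points up, away from the tips. The pads (44 mm high, 26 mm wide) are 60 mm apart over their outsides when free. This point goes with the -x leg: when squeezed by s, the true middle between the legs is s/2 to the -x side of it.
- tongs_top (a point): Top of the tongs, 30 mm above tongs_grip; same axes. The tongs are 180 mm high and weigh about 110 g. From 118 mm above the tip ends down, the legs are slim: 40 mm over their outsides and 32 mm between the tips when free, 18 mm wide. The rubber tip faces are flat, 20 mm high.
- tongs: The same tongs; origin midway between the lower ends of the tips when free, 150 mm below tongs_grip, same axes.
- tongs_leg (a joint): How far the tongs are squeezed, in m: 0 free (tip gap 32 mm), 0.012 when closed on the dowel, 0.020 at the stop. The legs stay parallel: tip gap = distance over the pads minus 28 mm. The springs push back with about 12 N at 0 and 350 N/m more as they are squeezed, so a squeeze of 3 mm carries the tongs with their tips still open.
- stand: Grey stand of the tongs, fixed to the bench: a foot 110x90x6 mm with an open-topped box 80 mm high on it, inside 48 mm along its x by 24 mm along its y, inner floor 6 mm above the bench. Origin on the bench at its middle. The tongs stand in it tips down, with the squeeze direction along the stand's x. Standing home, tongs_grip is 156 mm above the bench.
- tray: Deep aluminium tray fixed to the bench, 112 mm along its x, 152 mm along its y, walls 45 mm high and 5 mm thick. Origin on the bench at its middle. Its flat black rubber floor can be set in height and has been clamped somewhere between 7 and 32 mm above the bench: where is not given, so feel for it. A clamp screw knob 8 mm in radius stands 10 mm out of each short side.
- tin: Bystander: open grey tin, 69 mm across, 55 mm high; origin at the centre of its underside.
- block: Bystander: beech block 62x130x42 mm; origin at the centre of its underside.
- clamp: Bystander: small blue G-clamp lying flat, 127x111x21 mm; origin at the centre of its underside.
Not all that is in view belongs to the job. Leave any purple look-alike of the tongs alone.

How it is judged:
By the outcome, as a careful person would: the job done as asked, in the order asked, and still so for the second after the job is handed in, with the robot touching nothing.
It also fails if it takes over 67 s, if anything falls off the work surface, if the arm or the gripper's body presses on something with over 40 N, if the wrist force passes 120 N, or if a joint passes its speed limit or range.

## Working session

There is one attempt and no reset: what is moved stays moved. The work goes in short steps, Python scripts to look and compute and a tool call to move; the robot and the scene stay as the last step left them, time stands still between calls to the robot, and variables do not carry over. Pictures are saved under pics/ and viewed, and the job is handed in when it is done.

Besides the shell and the picture viewer there is one more tool, called after "Call:" as name([rows], argument=value, ...), one row to a line, values as JSON. step_arm: Moves the arm, as the interface text tells. Its arguments: {"type":"object","properties":{"targets":{"type":"array","items":{"type":"array"}},"force":{"type":"number"}},"required":["targets"]}

```bash
mkdir -p pics; python3 - <<'E'
from workcell import *
import cv2, numpy as np
np.set_printoptions(precision=4,suppress=True)
for n in ("side","top"):
    im=read_camera(n); cv2.imwrite(f"pics/{n}0.png",im[:,:,::-1]); print(n,camera_model(n))
print(get_state())
for n in ("side","top"):
    for l in ("tongs","fixture","pin","stand","tray","tin","block","clamp"):
        print(n,l,[(r["extent"],round(r["p"],2)) for r in find_in(n,l)])
E
```

```text
side {'fx': 471.240998552199, 'fy': 471.240998552199, 'cx': 322.2386295030146, 'cy': 197.78826234286157, 'dist_coeffs': array([-0.1164,  0.    ,  0.    ,  0.    ,  0.    ]), 'xyz': array([0.4264, 1.1348, 0.6739]), 'rotation': array([ 0.0428, -0.0871,  0.8444, -0.5268])}
top {'fx': 436.32383067050193, 'fy': 436.32383067050193, 'cx': 313.57557577484886, 'cy': 204.46945121341022, 'dist_coeffs': array([-0.054,  0.   ,  0.   ,  0.   ,  0.   ]), 'xyz': array([0.4166, 0.0689, 1.3617]), 'rotation': array([-0.0524,  0.7078, -0.7032,  0.0422])}
{'clock': 0.1, 'joint_pos': array([1.1454, 0.3139, 0.0451, 1.3036, 0.    , 1.4312]), 'qvel': array([ 0.0018, -0.001 ,  0.0028,  0.0002,  0.0017, -0.0007]), 'tau': array([  0.0031, -48.1725,  29.9243,   0.0127,  -0.    ,   0.    ]), 'tcp_pos': array([0.1619, 0.5513, 0.2305]), 'orientation': array([ 0.6997,  0.1002,  0.7001, -0.1013]), 'wrist_force': array([ 0.2916,  0.2878, -0.5054]), 'ft_torque': array([-0.0031, -0.0146, -0.0273]), 'finger_gap': 0.0856203071335617}
side tongs [([394.5, 190.2, 21.5, 69.3], 0.89), ([327.8, 227.8, 27.1, 53.6], 0.77)]
side 
[... 361 characters left out ...]
 303.4, 54.9, 57.6], 0.39)]
side clamp [([225.2, 303.8, 56.4, 52.4], 0.76), ([328.5, 227.3, 26.6, 50.4], 0.48)]
top tongs [([224.8, 208.4, 25.7, 20.7], 0.69), ([306.7, 255.7, 20.0, 12.9], 0.62), ([398.0, 149.1, 25.0, 25.3], 0.5)]
top fixture [([311.6, 188.1, 45.6, 43.7], 0.63)]
top pin []
top stand [([225.0, 203.8, 41.9, 41.0], 0.66), ([308.8, 186.6, 50.5, 48.2], 0.6)]
top tray [([398.5, 201.0, 64.8, 64.6], 0.74), ([309.6, 184.0, 51.2, 52.5], 0.63)]
top tin [([397.4, 147.9, 27.3, 25.3], 0.96), ([224.0, 208.4, 25.6, 17.9], 0.54), ([309.3, 186.2, 49.8, 48.6], 0.26)]
top block [([264.4, 136.2, 50.3, 32.2], 0.97)]
top clamp [([185.0, 158.4, 40.6, 30.4], 0.81), ([222.8, 210.8, 28.3, 18.9], 0.29)]
```

View pics/side0.png

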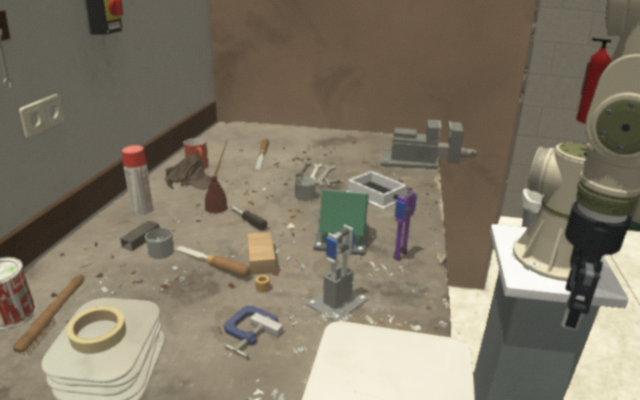

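View pics/top0.png

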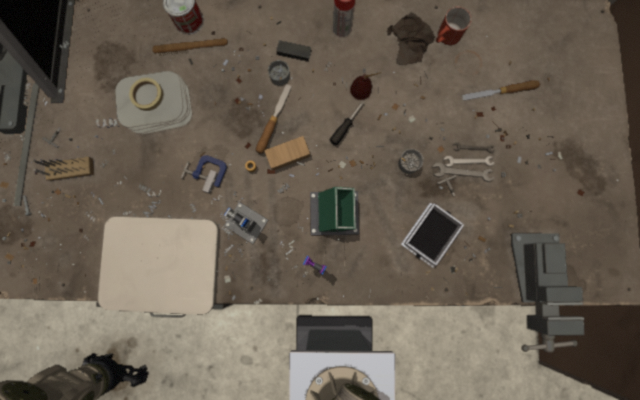

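The side view shows the blue-padded tongs in the grey stand at about (338,255), the purple look-alike at (404,222), the green fixture at (343,218), and the tray at (377,188). In the top view they are at (240,218), (316,266), (335,211) and (433,234) respectively. The wanted tongs are the ones standing in the stand. Next I'll look at close crops.

```bash
cat > h.py <<'E'
import numpy as np, cv2
from scipy.spatial.transform import Rotation as R
from workcell import *
np.set_printoptions(precision=4,suppress=True)
def q2R(q): return R.from_quat([q[1],q[2],q[3],q[0]])
class Cam:
    def __init__(s,n):
        m=camera_model(n); s.K=np.array([[m['fx'],0,m['cx']],[0,m['fy'],m['cy']],[0,0,1]]); s.d=np.array(m['dist_coeffs'])
        s.C=np.array(m['xyz']); s.R=q2R(m['rotation']).as_matrix()
    def proj(s,P):
        P=np.atleast_2d(P).astype(float); rv=cv2.Rodrigues(s.R.T)[0]; t=-s.R.T@s.C
        return cv2.projectPoints(P,rv,t,s.K,s.d)[0].reshape(-1,2)
    def ray(s,uv):
        u=cv2.undistortPoints(np.array(uv,float).reshape(-1,1,2),s.K,s.d).reshape(-1,2)
        d=np.c_[u,np.ones(len(u))]@s.R.T
        return d
    def atz(s,uv,z):
        d=s.ray(uv); return s.C+d*((z-s.C[2])/d[:,2])[:,None]
def crop(name,src,x,y,w,h,k,draw=None):
    im=cv2.imread(src)
    c=cv2.resize(im[y:y+h,x:x+w],None,fx=k,fy=k,interpolation=cv2.INTER_CUBIC)
    if draw:
        for pts,col in draw:
            p=((np.asarray(pts)-[x,y]+0.5)*k-0.5)
            cv2.polylines(c,[np.round(p*8).astype(np.int32)],False,col,1,cv2.LINE_AA,3)
    else:
        for i in range(0,w,10): cv2.putText(c,str(x+i),(i*k,8),0,0.3,(0,255,255)); cv2.line(c,(i*k,10),(i*k,14),(0,255,255))
        for j in range(0,h,10): cv2.putText(c,str(y+j),(0,j*k+3),0,0.3,(0,255,255))
    cv2.imwrite(name,c)
E
python3 - <<'E'
from h import *
t=Cam('top'); s=Cam('side')
print(t.atz([[245,222],[335,211],[433,234],[410,162],[290,152]],0))
print(s.atz([[338,308],[343,245],[377,200]],0))
st=get_state(); print(t.proj(st['tcp_pos']),s.proj(st['tcp_pos']))
crop('pics/c1.png','pics/top0.png',205,190,80,60,10)
crop('pics/c2.png','pics/side0.png',295,170,130,160,5)
crop('pics/c3.png','pics/top0.png',300,175,80,70,8)
crop('pics/c4.png','pics/top0.png',395,190,80,80,7)
E
```

```text
[[ 0.5433  0.3045  0.    ]
 [ 0.5797  0.0218  0.    ]
 [ 0.5091 -0.2843  0.    ]
 [ 0.7385 -0.2175  0.    ]
 [ 0.7694  0.1662  0.    ]]
[[ 0.5371  0.3206  0.    ]
 [ 0.5669  0.058   0.    ]
 [ 0.5015 -0.2375  0.    ]]
[[129.6993 361.5863]] [[567.9014 315.2047]]
```

View pics/c1.png

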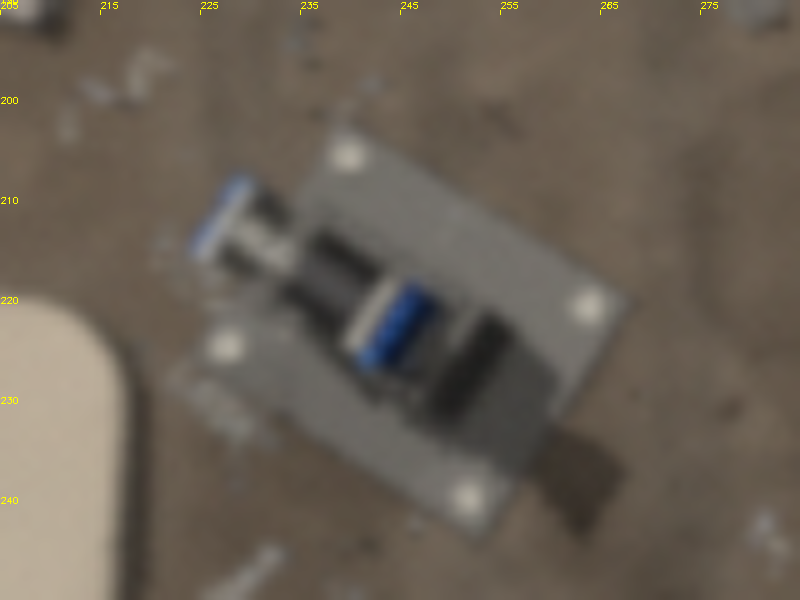

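View pics/c2.png

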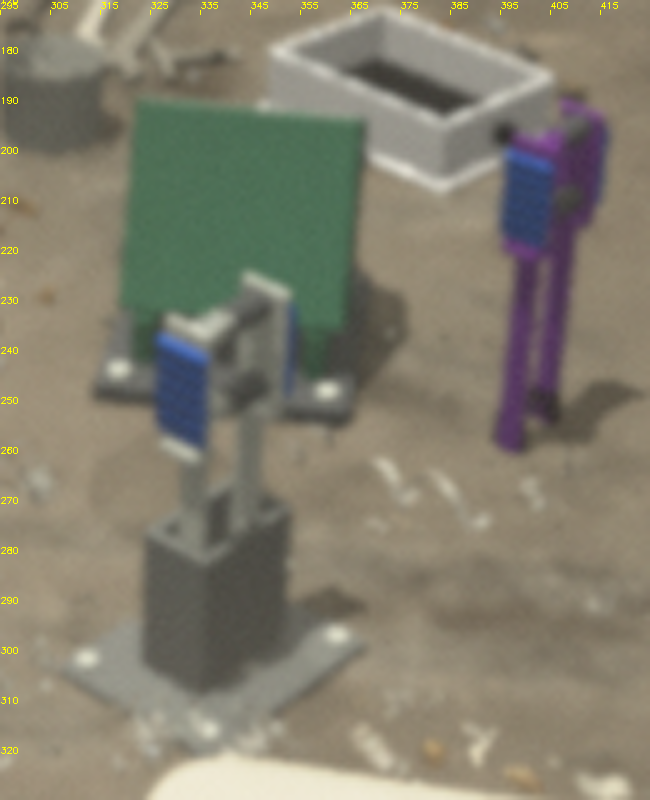

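View pics/c3.png

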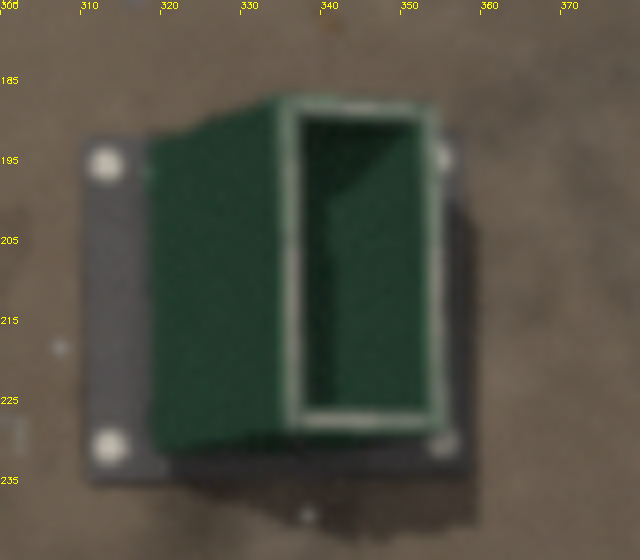

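View pics/c4.png

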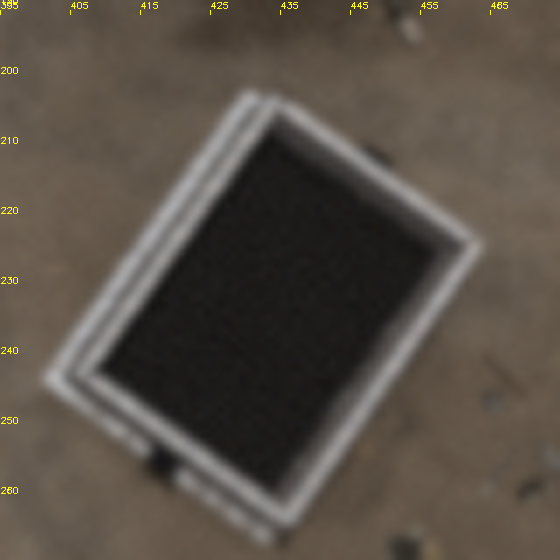

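```bash
cat > fit.py <<'E'
from h import *
from scipy.optimize import least_squares
t=Cam('top'); s=Cam('side')
def W(p,L):
    c,sn=np.cos(p[2]),np.sin(p[2]); L=np.atleast_2d(L).astype(float)
    return np.c_[p[0]+c*L[:,0]-sn*L[:,1], p[1]+sn*L[:,0]+c*L[:,1], L[:,2]]
def fit(name,p0,obs):
    def f(p): return np.concatenate([(cam.proj(W(p,L))[0]-uv) for cam,L,uv in obs])
    for sel in ('both','top','side'):
        ob=[o for o in obs if sel=='both' or o[0]is(t if sel=='top' else s)]
        if len(ob)<2: continue
        r=least_squares(lambda p:np.concatenate([(cam.proj(W(p,L))[0]-uv) for cam,L,uv in ob]),p0,x_scale=[.01,.01,.1])
        print(name,sel,r.x,np.degrees(r.x[2]),'res',np.round(r.fun,1))
        if sel=='both': out=r.x
    return out
a,b=.055,.045
yaw=np.arctan2(-.85,-.52)
T,Z=.064/2,0.086 # placeholder
st=fit('stand',[.543,.305,yaw],[(t,[-a,-b,.006],(239,202)),(t,[a,-b,.006],(267.7,219.5)),(t,[a,b,.006],(252.7,243.5)),(t,[-a,b,.006],(225,229))
  ,(s,[-a,b,.006],(308,304.0)),(s,[a,b,.006],(368,299))] if False else
 [(t,[-a,-b,.006],(239,202)),(t,[a,-b,.006],(267.7,219.5)),(t,[a,b,.006],(252.7,243.5)),(t,[-a,b,.006],(225,229)),
  ])
print('stand side proj',s.proj(W(st,[[i*a,j*b,.006] for i,j in((-1,-1),(1,-1),(1,1),(-1,1))])))
ux=np.array([.906,0,.423])
def rim(i,j): return np.array([0,0,.132])+i*.033*ux+np.array([0,j*.060,0])
fx=fit('mouth',[.58,0,np.pi/2],[(t,rim(1,-1),(334.6,186.9)),(t,rim(-1,-1),(354,188.5)),(t,rim(-1,1),(355.1,228.2)),(t,rim(1,1),(335.1,228.5)),
  (s,rim(1,-1),(321.5,190)),(s,rim(1,1),(367.5,194))])
a,b=.056,.076
tr=fit('tray',[.51,-.28,np.arctan2(-.815,-.58)],[(t,[-a,-b,.045],(434,203.5)),(t,[a,-b,.045],(463.1,224.2)),(t,[a,b,.045],(436,264)),(t,[-a,b,.045],(405.8,243))])
E
python3 fit.py; python3 -c "
import workcell; print([x for x in dir(workcell) if not x.startswith('__')])
print(getattr(workcell,'hold_point_z',None))"
```

```text
stand both [ 0.5389  0.3    -2.0485] -117.37076980285873 res [-15.2  25.7 -13.2  24.7  15.6 -24.8  12.7 -26.5]
stand top [ 0.5389  0.3    -2.0485] -117.37076980285873 res [-15.2  25.7 -13.2  24.7  15.6 -24.8  12.7 -26.5]
stand side proj [[340.3286 321.1874]
 [369.1428 296.1722]
 [337.457  281.0931]
 [307.6302 303.8086]]
mouth both [ 0.5734 -0.001   1.5906] 91.1365619110479 res [-0.7 -0.7  0.3 -0.9  0.2  0.9 -0.4  0.1  0.6 -0.6  0.  -0.4]
mouth top [ 0.573  -0.0015  1.5914] 91.1832131988828 res [-0.6 -0.5  0.4 -0.8  0.4  1.  -0.2  0.3]
mouth side [0.5741 0.0025 1.6068] 92.06059370158953 res [ 0.2  0.1 -0.2 -0. ]
tray both [ 0.5082 -0.2782 -5.3187] -304.74155926161416 res [ 29.8  19.8 -30.1 -21.9 -30.5 -20.7  30.7  21.8]
tray top [ 0.5082 -0.2782 -5.3187] -304.74155926161416 res [ 29.8  19.8 -30.1 -21.9 -30.5 -20.7  30.7  21.8]
['MotionError', 'camera_model', 'find_in', 'get_state', 'hand_in', 'hold_point_z', 'read_camera', 'silhouettes']
0.0187
```

```bash
cat > fit2.py <<'E'
import re
src=open('fit.py').read().split("a,b=.055,.045")[0]; exec(src)
a,b=.055,.045
st=fit('stand',[.543,.305,-2.12],[(t,[-a,b,.006],(239,202)),(t,[a,b,.006],(267.7,219.5)),(t,[a,-b,.006],(252.7,243.5)),(t,[-a,-b,.006],(225,229)),(s,[-a,b,.006],(0,0))][:4]+[(s,[a,b,.006],(368,299)),(s,[-a,-b,.006],(308,304))])
ux=np.array([.906,0,.423])
def rim(i,j,hx=.033,hy=.06): return np.array([0,0,.132])+i*hx*ux+np.array([0,j*hy,0])
fx=fit('mouth',[.58,0,np.pi/2],[(t,rim(1,-1),(334.6,186.9)),(t,rim(-1,-1),(354,188.5)),(t,rim(-1,1),(355.1,228.2)),(t,rim(1,1),(335.1,228.5)),
  (s,rim(1,-1),(321.5,190)),(s,rim(1,1),(367.5,194))])
A,B=.056,.076
tr=fit('tray',[.51,-.28,np.arctan2(-.815,-.58)],[(t,[-A,B,.045],(434,203.5)),(t,[A,B,.045],(463.1,224.2)),(t,[A,-B,.045],(436,264)),(t,[-A,-B,.045],(405.8,243)),(s,[-A,B,.045],(349.5,179.5)),(s,[-A,-B,.045],(383,194)),(s,[A,-B,.045],(405.5,185)),(s,[A,B,.045],(372,172))])
# tongs pads outer: x=+-.030, y +-.013, z .134/.178 ; stand frame 
tg=fit('tongs',st,[(s,[-.03,-.013,.178],(326.5,237)),(s,[-.03,.013,.178],(337,241.5)),(s,[-.03,.013,.134],(336,260)),(t,[-.03,.013,.178],(229,207.7)),(t,[-.03,-.013,.178],(224.2,215))]) 
tg2=fit('tongs',st,[(s,[-.03,.013,.178],(326.5,237)),(s,[-.03,-.013,.178],(337,241.5)),(s,[-.03,-.013,.134],(336,260)),(t,[-.03,.013,.178],(229,207.7)),(t,[-.03,-.013,.178],(224.2,215))]) 
def box(p,hx,hy,z): return W(p,[[i*hx,j*hy,z] for i,j in((-1,-1),(1,-1),(1,1),(-1,1),(-1,-1))])
cy=(0,255,255); re_=(0,0,255); mg=(255,0,255)
shapes=[(box(st,a,b,.006),cy),(box(st,.024,.012,.086),re_),(box(st,.03,.013,.178),mg),(box(st,.03,.013,.134),mg)]
mo=[(W(fx,[rim(i,j,h,k) for i,j in((-1,-1),(1,-1),(1,1),(-1,1),(-1,-1))]),c) for h,k,c in((.033,.06,cy),(.025,.052,re_))]
trs=[(box(tr,A,B,.045),cy),(box(tr,A,B,0),re_),(box(tr,A-.005,B-.005,.045),cy)]
for cam,nm,regs in((t,'top',[(205,190,80,60,10),(300,175,80,70,8),(395,190,80,80,7)]),(s,'side',[(295,170,130,160,5)])):
    for i,rg in enumerate(regs):
        crop(f'pics/o_{nm}{i}.png',f'pics/{nm}0.png',*rg,draw=[(cam.proj(P),c) for P,c in shapes+mo+trs])
E
python3 fit2.py; cd pics; python3 -c "
import cv2,numpy as np
a=[cv2.resize(cv2.imread(f'o_top{i}.png'),(400,350)) for i in range(3)]
cv2.imwrite('o_top.png',np.vstack([np.hstack(a[:2])]))"
```

```text
stand both [ 0.5394  0.3001 -2.6331] -150.8669936946623 res [ 11.6  -1.1  -0.8  12.  -11.3   1.9   0.3 -14.4 -13.9 -14.8  13.4  13.4]
stand top [ 0.5383  0.3    -2.0714] -118.68317626537664 res [-0.8  0.5  0.7 -0.1  1.3  1.1 -1.3 -1.6]
stand side [ 0.5391  0.3052 -3.4689] -198.75154533145422 res [ 1.2 -0.5 -1.2  0.3]
mouth both [ 0.5734 -0.001   1.5906] 91.1365619110479 res [-0.7 -0.7  0.3 -0.9  0.2  0.9 -0.4  0.1  0.6 -0.6  0.  -0.4]
mouth top [ 0.573  -0.0015  1.5914] 91.1832131988828 res [-0.6 -0.5  0.4 -0.8  0.4  1.  -0.2  0.3]
mouth side [0.5741 0.0025 1.6068] 92.06059370158953 res [ 0.2  0.1 -0.2 -0. ]
tray both [ 0.5076 -0.2781 -2.2049] -126.33264618956862 res [-0.1 -1.   1.   0.2 -0.4  1.  -0.6 -0.3 -0.8 -0.2  0.7  0.7  0.8 -0.1
 -0.6 -1.2]
tray top [ 0.5075 -0.2782 -2.195 ] -125.76322931263978 res [-0.4 -0.9  0.9 -0.1 -0.   1.  -0.5 -0. ]
tray side [ 0.5075 -0.2774 -2.2256] -127.51978303194133 res [-0.8 -0.3  0.1  0.8  0.7  0.3 -0.  -1.1]
tongs both [ 0.5302  0.3452 -3.7486] -214.77761336380604 res [ 0.8  5.2 -0.7 -3.9 -0.4 -4.2  0.4  6.7 -2.4 -6. ]
tongs top [ 0.5399  0.2998 -2.1259] -121.80383054640475 res [ 0.2 -0.3 -0.2  0.3]
tongs side [ 0.5694  0.3527 -5.1917] -297.461979677644 res [ 0.1  0.2 -0.2  0.   0.1 -0.2]
tongs both [ 0.5409  0.2994 -2.0816] -119.26929660844185 res [ 0.3 -0.  -0.3 -0.  -0.  -0.2 -0.1 -0.4 -0.1  0.5]
tongs top [ 0.5399  0.2998 -2.1259] -121.80383054640475 res [ 0.2 -0.3 -0.2  0.3]
tongs side [ 0.5417  0.2995 -2.0501] -117.46198136980492 res [ 0.1  0.2 -0.2  0.   0.1 -0.2]
```

View pics/o_side0.png

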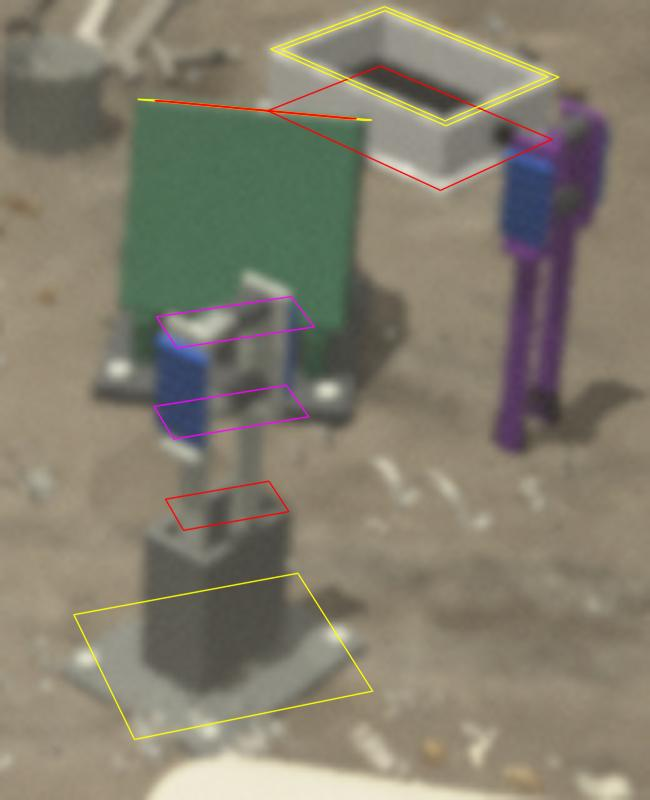

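View pics/o_top0.png

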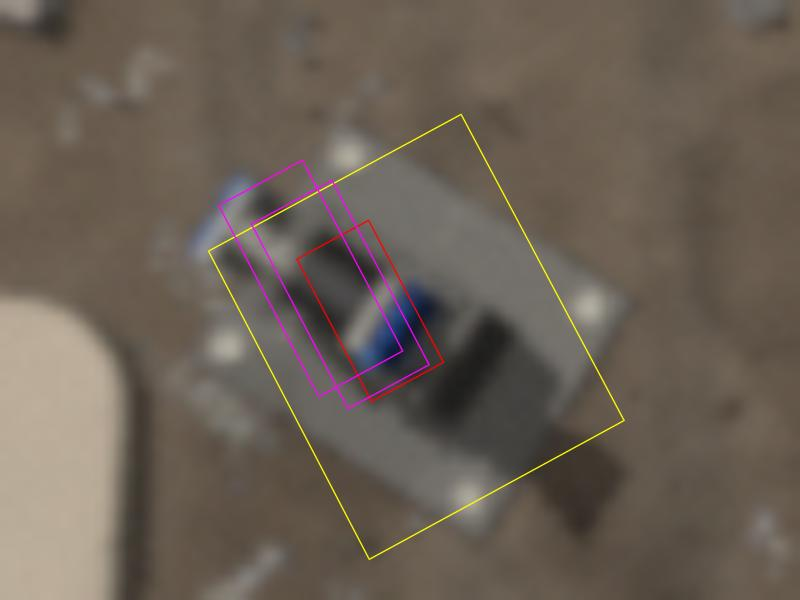

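View pics/o_top1.png

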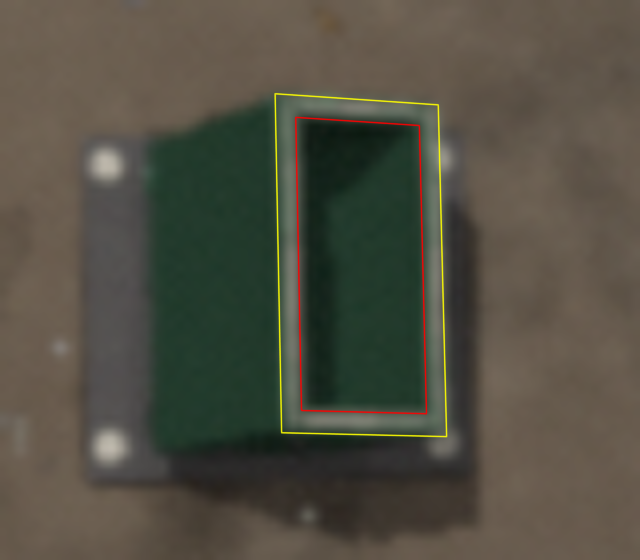

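View pics/o_top2.png

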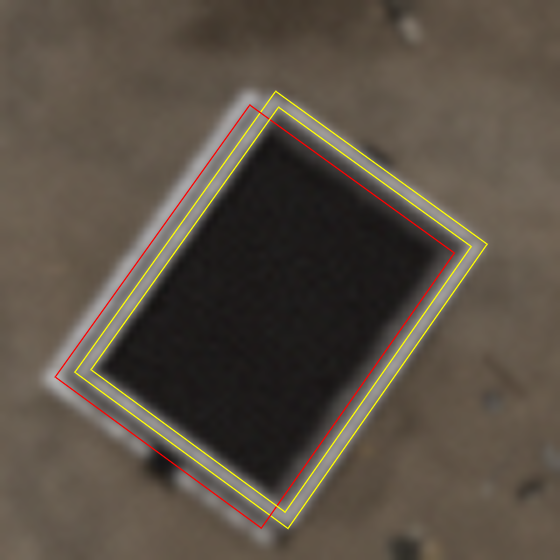

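```bash
sed -i 's/^st=fit.*/st=fit("stand",[.543,.305,-2.12],[(t,[-a,b,.006],(239,202)),(t,[a,b,.006],(267.7,219.5)),(t,[a,-b,.006],(252.7,243.5)),(t,[-a,-b,.006],(225,229)),(s,[a,-b,.006],(368,299)),(s,[-a,b,.006],(308,304)),(s,[-a+.023,-b+.025,.086],(335.5,283.0))][:6])/; s/^tg=.*//; s/tg2=/tg=/' fit2.py
sed -i 's/box(st,.03,.013,.178)/box(tg,.03,.013,.178)/; s/box(st,.03,.013,.134)/box(tg,.03,.013,.134)/; s/box(st,.024,.012,.086)/box(st,.028,.016,.086)/' fit2.py
python3 fit2.py | grep -E "stand|tongs"
```

```text
stand both [ 0.5388  0.3015 -2.0782] -119.07279010846682 res [-1.1  0.3  0.2 -0.1  0.7  1.  -1.7 -1.9  1.4 -1.8 -0.6 -0.4]
stand top [ 0.5383  0.3    -2.0714] -118.68317626537664 res [-0.8  0.5  0.7 -0.1  1.3  1.1 -1.3 -1.6]
stand side [ 0.5391  0.3052 -2.0974] -120.17276992615713 res [ 1.2 -0.5 -1.2  0.3]
tongs both [ 0.5409  0.2994 -2.0816] -119.26929676804828 res [ 0.3 -0.  -0.3 -0.  -0.  -0.2 -0.1 -0.4 -0.1  0.5]
tongs top [ 0.5399  0.2998 -2.1259] -121.80379852644502 res [ 0.2 -0.3 -0.2  0.3]
tongs side [ 0.5417  0.2995 -2.0501] -117.46198015599695 res [ 0.1  0.2 -0.2  0.   0.1 -0.2]
```

View pics/o_side0.png

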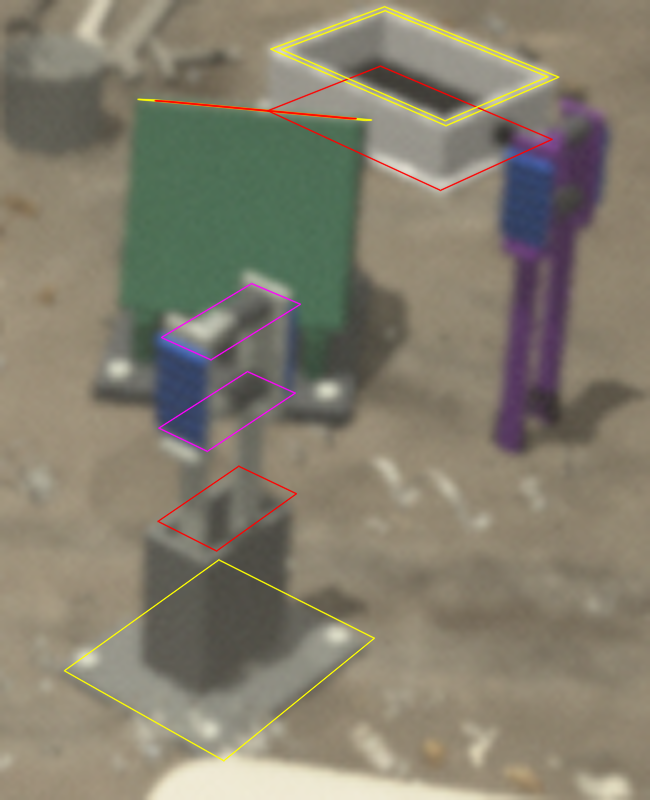

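View pics/o_top0.png

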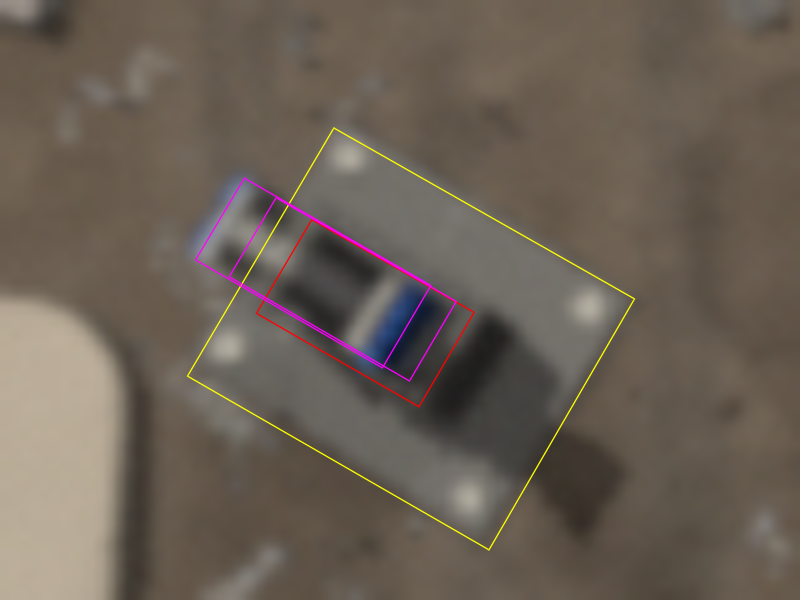

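```bash
python3 - <<'E'
exec(open('fit.py').read().split("a,b=.055,.045")[0])
sc=(np.array([[347,155],[588,307],[468,497],[228,345]])+.5)/10-.5+[205,190]
P=t.atz(sc,.007); print(P,P.mean(0)); 
e=P[1]-P[0]+P[2]-P[3]; print(np.degrees(np.arctan2(e[1],e[0])),np.linalg.norm(e)/2)
e=P[1]-P[2]+P[0]-P[3]; print(np.degrees(np.arctan2(e[1],e[0]))+180-270,np.linalg.norm(e)/2)
ss=(np.array([[87,658],[337,635],[209,730]])+.5)/5-.5+[295,170]
Q=s.atz(ss,.007); print(Q, (Q[0]+Q[1])/2)
f=(np.array([[107,165],[109,446],[444,444]])+.5)/8-.5+[300,175]
F=t.atz(f,.013);print('fixture',F,(F[0]+F[2])/2, np.degrees(np.arctan2(*(F[0]-F[1])[[1,0]])))
f=(np.array([[118,370],[326,391]])+.5)/5-.5+[295,170]
F=s.atz(f,.013);print('fixture side',F)
E
```

```text
[[0.596  0.323  0.007 ]
 [0.5485 0.2458 0.007 ]
 [0.4889 0.282  0.007 ]
 [0.5358 0.3586 0.007 ]] [0.5423 0.3023 0.007 ]
-121.53886853584221 0.09024611820583833
-120.94450156521728 0.06983669540045277
[[0.5964 0.3184 0.007 ]
 [0.4893 0.2781 0.007 ]
 [0.5352 0.3548 0.007 ]] [0.5428 0.2982 0.007 ]
fixture [[ 0.6276  0.0913  0.013 ]
 [ 0.5176  0.0897  0.013 ]
 [ 0.5191 -0.0398  0.013 ]] [0.5734 0.0257 0.013 ] 0.8358185489892035
fixture side [[0.6296 0.0864 0.013 ]
 [0.5189 0.0827 0.013 ]]
```

```bash
cat >> h.py <<'E'
def Rdown(yaw_y):
    """tool x down, tool y at world heading yaw_y (deg)"""
    a=np.radians(yaw_y); y=np.array([np.cos(a),np.sin(a),0]); x=np.array([0,0,-1.]); return R.from_matrix(np.c_[x,y,np.cross(x,y)])
def go(Rt,pt,Rc=None,pc=None):
    st=get_state()
    Rc=Rc or q2R(st['orientation']); pc=np.array(st['tcp_pos']) if pc is None else np.array(pc)
    rel=(Rc.inv()*Rt); rv=np.degrees(rel.as_rotvec())
    print('t',round(st['clock'],2),'tcp',st['tcp_pos'],'F',st['wrist_force'],'gap',round(st['finger_gap'],4))
    print(' turn deg',rv,'shift cm in cur',100*Rc.inv().apply(pt-pc),'shift cm in target axes',100*Rt.inv().apply(pt-pc))
E
python3 - <<'E'
from h import *
st=get_state(); Rc=q2R(st['orientation']); print(Rc.as_matrix())
y=Rc.as_matrix()[:,1]; print(np.degrees(np.arctan2(y[1],y[0])))
for a in(-121,59): go(Rdown(a),np.array([.541,.3,.24]))
E
```

```text
[[ 0.0001  0.2819  0.9594]
 [ 0.0001  0.9594 -0.2819]
 [-1.      0.0001  0.    ]]
73.62498411461705
t 0.9 tcp [0.1621 0.5517 0.2313] F [-0.1164  0.4169  0.1953] gap 0.0855
 turn deg [-165.375     0.0075    0.0017] shift cm in cur [ -0.867  -13.4677  43.4462] shift cm in target axes [ -0.8672   2.0616 -45.4389]
t 0.9 tcp [0.1621 0.5517 0.2313] F [-0.1164  0.4169  0.1953] gap 0.0855
 turn deg [14.625   0.0012 -0.0052] shift cm in cur [ -0.867  -13.4677  43.4462] shift cm in target axes [-0.8672 -2.0616 45.4389]
```

```bash
python3 - <<'E'
from h import *
t=Cam('top'); s=Cam('side')
for z in(0,.05,.1,.15,.2): print(z,t.atz([[217,219]],z),s.atz([[322,322]],z), t.atz([[218,305]],z),s.atz([[472,345]],z))
E
```

```text
0 [[0.5522 0.3936 0.    ]] [[0.5627 0.3735 0.    ]] [[0.286  0.3814 0.    ]] [[0.2509 0.3816 0.    ]]
0.05 [[0.5472 0.3816 0.05  ]] [[0.5526 0.43   0.05  ]] [[0.2908 0.3699 0.05  ]] [[0.2639 0.4375 0.05  ]]
0.1 [[0.5422 0.3697 0.1   ]] [[0.5425 0.4865 0.1   ]] [[0.2956 0.3585 0.1   ]] [[0.2769 0.4933 0.1   ]]
0.15 [[0.5372 0.3578 0.15  ]] [[0.5324 0.5429 0.15  ]] [[0.3004 0.347  0.15  ]] [[0.2899 0.5492 0.15  ]]
0.2 [[0.5322 0.3459 0.2   ]] [[0.5223 0.5994 0.2   ]] [[0.3052 0.3355 0.2   ]] [[0.303  0.6051 0.2   ]]
```

Call:
step_arm([
  [[4.9,0,0],[0,0,0],8.5],
  [[4.9,0,0],[0,0,0],8.5],
  [[4.8,0,0],[-0.8,0,0],8.5],
  [[0,0,0],[0,-0.3,4.5],8.5],
  [[0,0,0],[0,-0.3,4.5],8.5],
  [[0,0,0],[0,-0.3,4.5],8.5],
  [[0,0,0],[0,-0.3,4.5],8.5],
  [[0,0,0],[0,-0.3,4.5],8.5],
  [[0,0,0],[0,-0.3,4.5],8.5],
  [[0,0,0],[0,-0.3,4.5],8.5],
], force=40)

```text
clock: 1.9
tcp_pos: [0.4228, 0.3704, 0.2395]
orientation: [0.682, 0.189, 0.681, -0.189]
wrist_force: [-0.3, 1.4, -0.1]
finger_gap: 0.0851
```

```bash
python3 - <<'E'
from h import *
go(Rdown(59),np.array([.541,.3,.24]))
E
```

```text
t 1.9 tcp [0.4228 0.3704 0.2395] F [-0.2528  1.3646 -0.0983] gap 0.0851
 turn deg [ 0.026   0.0105 -0.0382] shift cm in cur [-0.0437  0.0495 13.7564] shift cm in target axes [-0.0462  0.0557 13.7564]
```

Call:
step_arm([
  [[0,0,0],[0,0,4.0],8.5],
  [[0,0,0],[0,0,4.0],8.5],
  [[0,0,0],[0,0,3.5],8.5],
  [[0,0,0],[0,0,2.3],8.5],
  [[0,0,0],[0,0,0],8.5],
  [[0,0,0],[0,0,0],8.5],
  [[0,0,0],[0,0,0],8.5],
  [[0,0,0],[0,0,0],8.5],
  [[0,0,0],[0,0,0],8.5],
  [[0,0,0],[0,0,0],8.5],
])

```text
clock: 2.9
tcp_pos: [0.5392, 0.3011, 0.2396]
orientation: [0.682, 0.189, 0.681, -0.188]
wrist_force: [0.5, 0.7, 1.1]
finger_gap: 0.0848
```

```bash
python3 - <<'E'
from h import *
go(Rdown(59),np.array([.541,.3,.137]))
t=Cam('top'); s=Cam('side')
for n in ('top','side'): cv2.imwrite(f'pics/{n}1.png',read_camera(n)[:,:,::-1])
st=get_state(); p=st['tcp_pos']; Rm=q2R(st['orientation'])
print(s.proj([p+Rm.apply(v) for v in ([0,0,0],[-.013,.0425,0],[-.013,-.0425,0],[-.013,.0425,.011],[-.013,.0425,-.011],[-.013,-.0425,.011],[-.013,-.0425,-.011])]))
crop('pics/d1.png','pics/side1.png',295,150,100,120,6)
E
```

```text
t 2.9 tcp [0.5392 0.3011 0.2396] F [0.4919 0.7318 1.1248] gap 0.0848
 turn deg [ 0.0886  0.0096 -0.0197] shift cm in cur [10.2586 -0.0054  0.2106] shift cm in target axes [10.2585 -0.0015  0.2123]
[[342.639  207.6589]
 [328.8412 208.944 ]
 [356.1033 195.2256]
 [324.6015 207.1234]
 [333.1414 210.7905]
 [351.9353 193.6036]
 [360.3259 196.8693]]
```

View pics/d1.png

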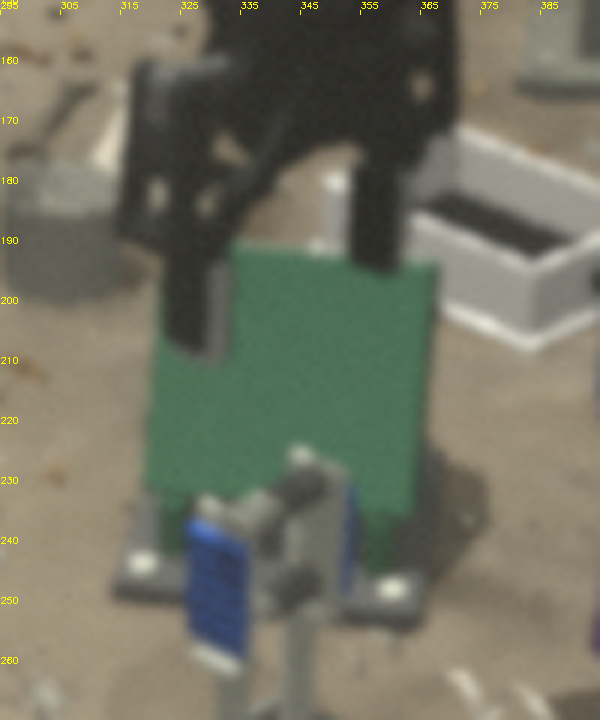

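Call:
step_arm([
  [[0,0,0],[0.5,0,0.2],8.5],
  [[0,0,0],[1.2,0,0],8.5],
  [[0,0,0],[1.2,0,0],8.5],
  [[0,0,0],[1.2,0,0],8.5],
  [[0,0,0],[1.2,0,0],8.5],
  [[0,0,0],[1.2,0,0],8.5],
  [[0,0,0],[1.2,0,0],8.5],
  [[0,0,0],[1.2,0,0],8.5],
  [[0,0,0],[1.0,0,0],8.5],
  [[0,0,0],[0.6,0,0],8.5],
])

```text
clock: 4.0
tcp_pos: [0.541, 0.2994, 0.133]
orientation: [0.681, 0.189, 0.682, -0.189]
wrist_force: [0.1, 0.0, -0.1]
finger_gap: 0.0849
```

```bash
python3 - <<'E'
from h import *
go(Rdown(59),np.array([.541,.3,.135]))
for n in ('top','side'): cv2.imwrite(f'pics/{n}2.png',read_camera(n)[:,:,::-1])
crop('pics/d2.png','pics/side2.png',295,170,90,100,6)
crop('pics/d2t.png','pics/top2.png',200,185,80,60,6)
a=cv2.imread('pics/d2.png');b=cv2.imread('pics/d2t.png');
E
```

```text
t 4.0 tcp [0.541  0.2994 0.133 ] F [ 0.0943  0.0153 -0.0996] gap 0.0849
 turn deg [ 0.0286 -0.0431  0.0497] shift cm in cur [-0.1983  0.0514 -0.0332] shift cm in target axes [-0.1983  0.0515 -0.0331]
```

View pics/d2.png

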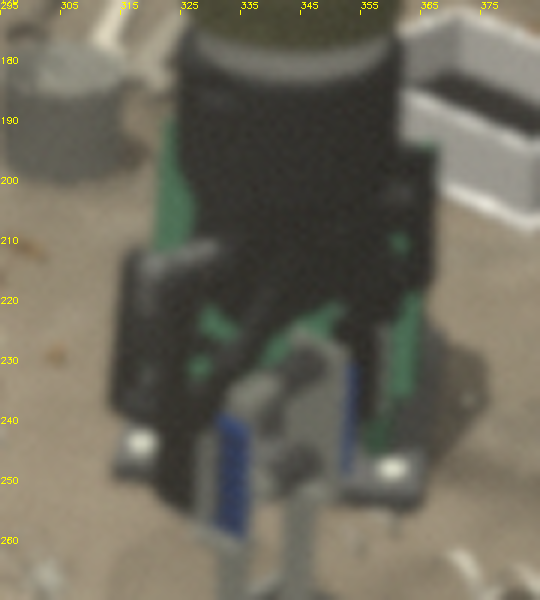

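Call:
step_arm([
  [[0,0,0],[0,0,0],6.6],
  [[0,0,0],[0,0,0],6.2],
  [[0,0,0],[0,0,0],6.0],
  [[0,0,0],[0,0,0],5.9],
  [[0,0,0],[0,0,0],5.7],
  [[0,0,0],[0,0,0],5.7],
  [[0,0,0],[0,0,0],5.7],
  [[0,0,0],[0,0,0],5.7],
  [[0,0,0],[0,0,0],5.7],
  [[0,0,0],[0,0,0],5.7],
], force=40)

```text
clock: 5.1
tcp_pos: [0.5419, 0.2997, 0.1354]
orientation: [0.682, 0.189, 0.681, -0.188]
wrist_force: [-0.2, -0.1, 4.9]
finger_gap: 0.057
```

```bash
python3 - <<'E'
from h import *
go(Rdown(59),np.array([.541,.3,.135]))
for n in ('top','side'): cv2.imwrite(f'pics/{n}3.png',read_camera(n)[:,:,::-1])
crop('pics/d3.png','pics/side3.png',295,170,90,100,6)
E
```

```text
t 5.1 tcp [0.5419 0.2997 0.1354] F [-0.1767 -0.0769  4.9352] gap 0.057
 turn deg [ 0.026   0.0643 -0.0832] shift cm in cur [ 0.0405 -0.0259 -0.0948] shift cm in target axes [ 0.0407 -0.0259 -0.0947]
```

View pics/d3.png

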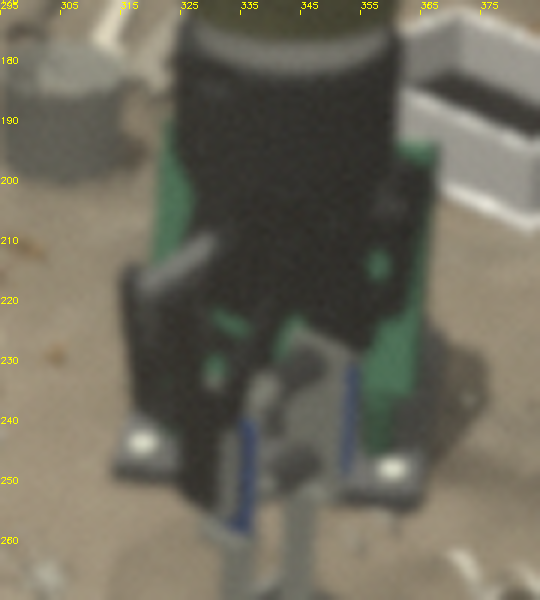

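Call:
step_arm([
  [[0,0,0],[-0.6,0,0],5.7],
  [[0,0,0],[-1.2,0,0],5.7],
  [[0,0,0],[-1.6,0,0],5.7],
  [[0,0,0],[-1.8,0,0],5.7],
  [[0,0,0],[-2.0,0,0],5.7],
  [[0,0,0],[-2.2,0,0],5.7],
  [[0,0,0],[-2.2,0,0],5.7],
  [[0,0,0],[-2.2,0,0],5.7],
  [[0,0,0],[-2.0,0,0],5.7],
  [[0,0,0],[-1.2,0,0],5.7],
])

```text
clock: 6.2
tcp_pos: [0.5417, 0.2996, 0.3069]
orientation: [0.682, 0.189, 0.681, -0.188]
wrist_force: [-0.6, 0.4, -0.5]
finger_gap: 0.0572
```

```bash
python3 - <<'E'
from h import *
go(Rdown(59),np.array([.541,.3,.135]))
for n in ('top','side'): cv2.imwrite(f'pics/{n}4.png',read_camera(n)[:,:,::-1])
t=Cam('top'); s=Cam('side')
st=get_state(); p=st['tcp_pos']; Rm=q2R(st['orientation'])
# tongs predicted from tcp: tip ends at +0.1294 along tool x
def P(x,y,d): return p+Rm.apply([0.1294-d,y,x])  # d above tips, y squeeze, x width
def rect(hy,hz,d): return [P(i*hz,j*hy,d) for i,j in((-1,-1),(1,-1),(1,1),(-1,1),(-1,-1))]
R_=[rect(.0285,.013,.128),rect(.0285,.013,.172),rect(.0185,.009,0),rect(.0185,.009,.118)]
crop('pics/d4.png','pics/side4.png',290,130,100,130,5,draw=[(s.proj(r),(0,255,255)) for r in R_])
crop('pics/d4t.png','pics/top4.png',190,175,80,60,8,draw=[(t.proj(r),(0,255,255)) for r in R_])
E
```

```text
t 6.2 tcp [0.5417 0.2996 0.3069] F [-0.6408  0.3552 -0.5454] gap 0.0572
 turn deg [ 0.0255  0.0849 -0.1124] shift cm in cur [17.1929 -0.0352 -0.1036] shift cm in target axes [17.1931 -0.0016 -0.0781]
```

View pics/d4.png

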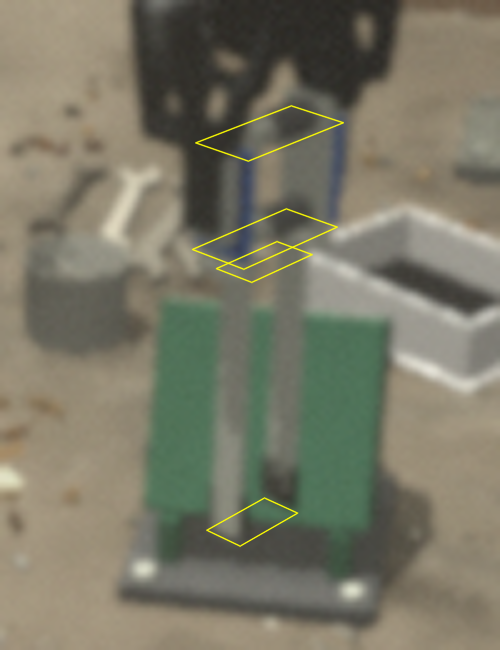

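View pics/d4t.png

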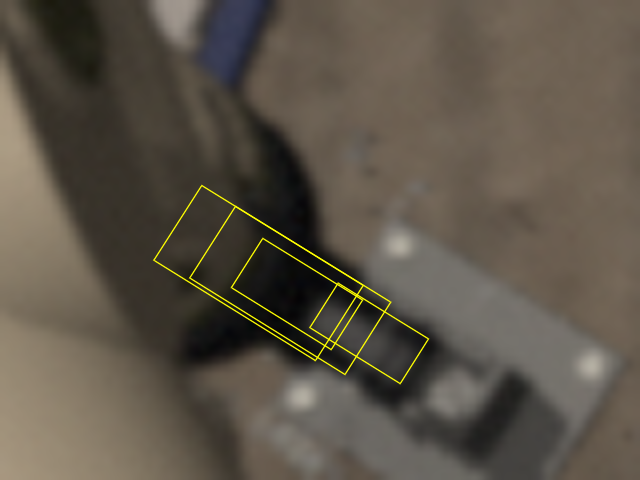

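```bash
cat >> h.py <<'E'
MOUTH=np.array([.573,-.0015,.132]); FYAW=91.0
fxd=np.array([np.cos(np.radians(FYAW)),np.sin(np.radians(FYAW)),0])
AX=np.sin(np.radians(25))*fxd+np.array([0,0,-np.cos(np.radians(25))])
UX=np.cos(np.radians(25))*fxd+np.array([0,0,np.sin(np.radians(25))])
RF=R.from_matrix(np.c_[AX,UX,np.cross(AX,UX)])
TIP=.1294
E
python3 - <<'E'
from h import *
pre=MOUTH-AX*(TIP+.025); print(pre)
go(RF,pre+[0,0,.03])
E
```

```text
[ 0.5741 -0.0667  0.2719]
t 6.3 tcp [0.5421 0.2998 0.307 ] F [ 1.1316 -0.8615 -1.1778] gap 0.0573
 turn deg [-31.4159   7.1587  24.2034] shift cm in cur [  0.466  -29.7818  21.6062] shift cm in target axes [-15.0505 -33.4803   2.5596]
```

Call:
step_arm([
  [[0,0,0],[0,-2.0,1.4],5.7],
  [[0,0,0],[0,-3.1,2.2],5.7],
  [[0,0,0],[0,-3.1,2.3],5.7],
  [[0,0,0],[0,-3.1,2.3],5.7],
  [[0,0,0],[0.1,-3.1,2.3],5.7],
  [[0,0,0],[0.1,-3.1,2.3],5.7],
  [[0,0,0],[0.1,-3.1,2.3],5.7],
  [[0,0,0],[0.1,-3.1,2.3],5.7],
  [[0,0,0],[0.1,-3.1,2.2],5.7],
  [[0,0,0],[0,-3.0,2.0],5.7],
])

```text
clock: 7.3
tcp_pos: [0.5727, -0.0687, 0.2983]
orientation: [0.681, 0.189, 0.682, -0.189]
wrist_force: [0.1, -0.2, -1.3]
finger_gap: 0.0571
```

Call:
step_arm([
  [[-3.93,0.9,3.02],[0,0,0],5.7],
  [[-3.93,0.9,3.02],[0,0,0],5.7],
  [[-3.93,0.9,3.02],[0,0,0],5.7],
  [[-3.93,0.9,3.02],[0,0,0],5.7],
  [[-3.93,0.9,3.02],[0,0,0],5.7],
  [[-3.93,0.9,3.02],[0,0,0],5.7],
  [[-3.93,0.9,3.02],[0,0,0],5.7],
  [[-3.93,0.9,3.02],[0,0,0],5.7],
  [[0,0,0],[0,0,0],5.7],
  [[0,0,0],[0,0,0],5.7],
])

```text
clock: 8.3
tcp_pos: [0.5732, -0.0674, 0.2984]
orientation: [0.687, 0.147, 0.694, 0.157]
wrist_force: [0.4, -0.2, -0.6]
finger_gap: 0.0575
```

```bash
cat > look.py <<'E'
from h import *
import sys
k=sys.argv[1]
pre=MOUTH-AX*(TIP+.025)
go(RF,pre)
for n in ('top','side'): cv2.imwrite(f'pics/{n}{k}.png',read_camera(n)[:,:,::-1])
t=Cam('top'); s=Cam('side')
st=get_state(); p=st['tcp_pos']; Rm=q2R(st['orientation'])
print('joints',st['joint_pos'])
rel=RF.inv().apply(p+Rm.apply([TIP,0,0])-MOUTH); print('tips rel mouth along in/across/long mm',rel*1000)
g=st['finger_gap']
def P(x,y,d): return p+Rm.apply([TIP-d,y,x])
def rect(hy,hz,d): return [P(i*hz,j*hy,d) for i,j in((-1,-1),(1,-1),(1,1),(-1,1),(-1,-1))]
R_=[rect(g/2,.013,.128),rect(g/2-.01,.009,0),rect(g/2-.01,.009,.118)]
mo=[[MOUTH+i*h*UX+j*w*np.cross(AX,UX) for i,j in((-1,-1),(1,-1),(1,1),(-1,1),(-1,-1))] for h,w in((.033,.06),(.025,.052))]
for cam,n,rg in((s,'side',(290,130,110,120,6)),(t,'top',(295,150,100,90,7))):
    crop(f'pics/e_{n}{k}.png',f'pics/{n}{k}.png',*rg,draw=[(cam.proj(r),(0,255,255)) for r in R_]+[(cam.proj(r),(0,0,255)) for r in mo])
E
python3 look.py 5
```

```text
t 8.3 tcp [ 0.5732 -0.0674  0.2984] F [ 0.4395 -0.219  -0.6353] gap 0.0575
 turn deg [-0.2366 -0.2963  0.1381] shift cm in cur [ 2.4295 -1.0511  0.1141] shift cm in target axes [ 2.4275 -1.0574  0.0972]
joints [-0.4548  0.4361  0.3156  1.6617  0.3814 -0.5121]
tips rel mouth along in/across/long mm [-49.8843  11.1604  -1.4924]
```

View pics/e_side5.png

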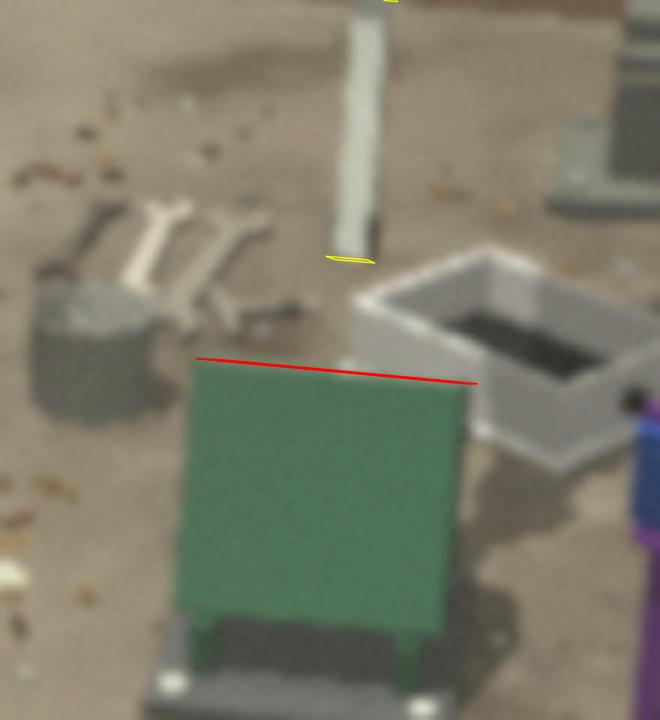

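View pics/e_top5.png

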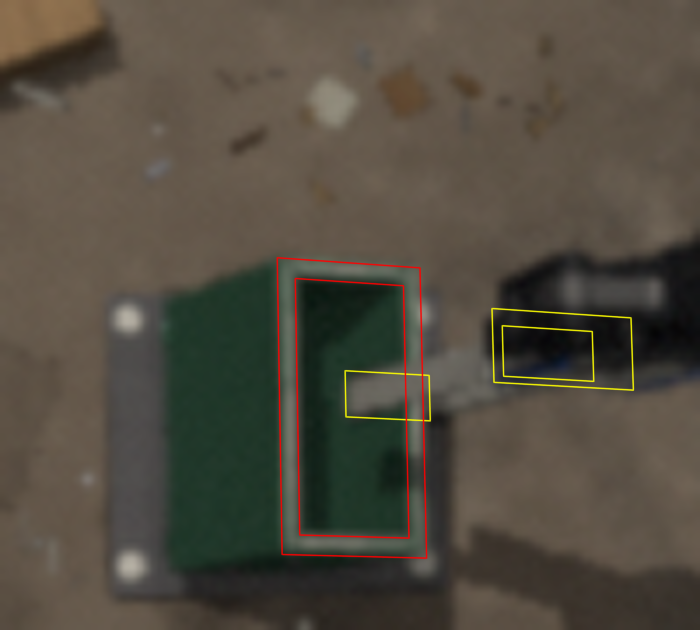

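Call:
step_arm([
  [[-0.2,-0.3,0.1],[0,-0.3,0.1],5.7],
  [[0,0,0],[0,-0.4,0],5.7],
  [[0,0,0],[0.4,-0.4,0],5.7],
  [[0,0,0],[0.8,0,0],5.7],
  [[0,0,0],[0.8,0,0],5.7],
  [[0,0,0],[0.8,0,0],5.7],
  [[0,0,0],[0.7,0,0],5.7],
  [[0,0,0],[0,0,0],5.7],
  [[0,0,0],[0,0,0],5.7],
  [[0,0,0],[0,0,0],5.7],
])

```text
clock: 9.4
tcp_pos: [0.5744, -0.0624, 0.2632]
orientation: [0.69, 0.146, 0.691, 0.16]
wrist_force: [0.5, -0.8, -1.9]
finger_gap: 0.0576
```

```bash
python3 look.py 6
```

```text
t 9.4 tcp [ 0.5744 -0.0624  0.2632] F [ 0.4711 -0.8327 -1.8826] gap 0.0576
 turn deg [0.1352 0.0797 0.0216] shift cm in cur [-0.9735 -0.0289 -0.0326] shift cm in target axes [-0.9735 -0.0286 -0.0339]
joints [-0.4496  0.4332  0.2236  1.5664  0.3873 -0.5094]
tips rel mouth along in/across/long mm [-15.3705   0.1139   0.5873]
```

View pics/e_side6.png

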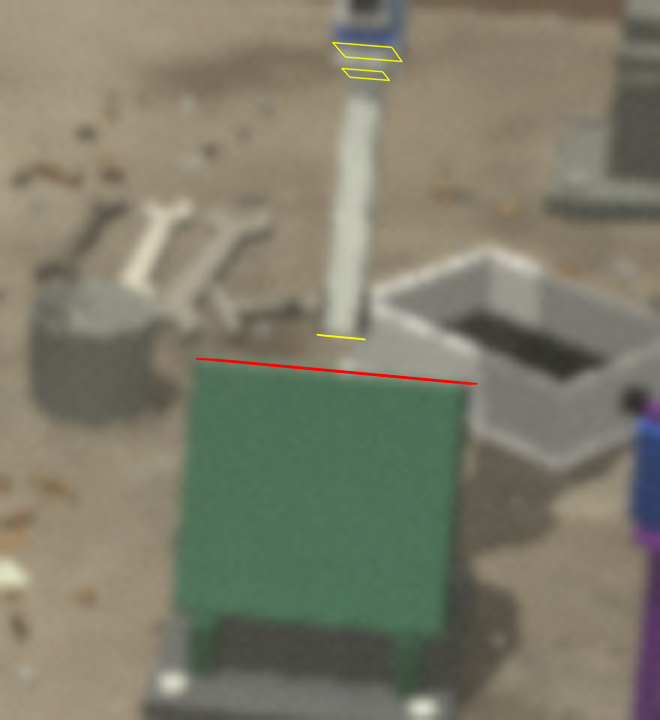

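View pics/e_top6.png

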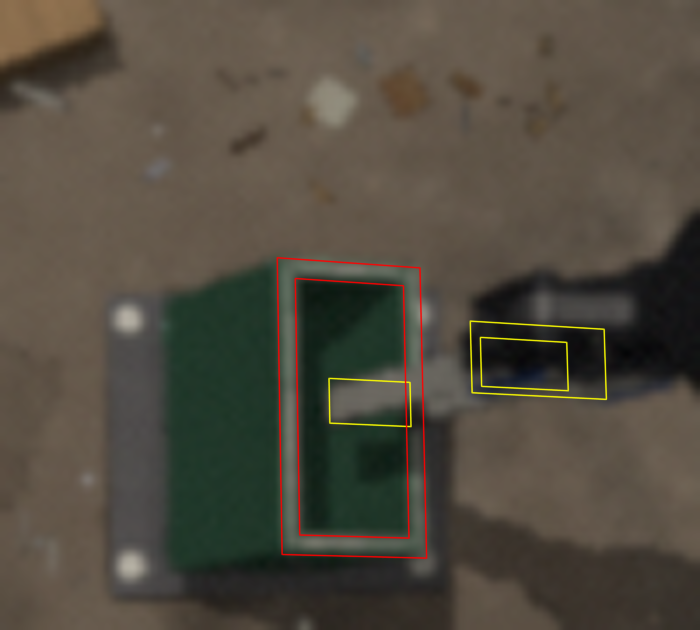

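Call:
step_arm([
  [[0,0,0],[0.6,0,0],5.7],
  [[0,0,0],[0.9,0,0],5.7],
  [[0,0,0],[0.9,0,0],5.7],
  [[0,0,0],[0.9,0,0],5.7],
  [[0,0,0],[0.9,0,0],5.7],
  [[0,0,0],[0.9,0,0],5.7],
  [[0,0,0],[0.9,0,0],5.7],
  [[0,0,0],[0.9,0,0],5.7],
  [[0,0,0],[0.6,0,0],5.7],
  [[0,0,0],[0,0,0],5.7],
])

```text
clock: 10.5
tcp_pos: [0.5732, -0.03, 0.194]
orientation: [0.689, 0.147, 0.692, 0.16]
wrist_force: [0.1, -0.9, -0.9]
finger_gap: 0.0571
```

```bash
python3 look.py 7
```

```text
t 10.5 tcp [ 0.5732 -0.03    0.194 ] F [ 0.0722 -0.9171 -0.8864] gap 0.0571
 turn deg [ 0.1079 -0.0342 -0.0305] shift cm in cur [-8.6127 -0.0299  0.023 ] shift cm in target axes [-8.6127 -0.0344  0.0283]
joints [-0.4014  0.4304  0.0528  1.3798  0.3966 -0.4584]
tips rel mouth along in/across/long mm [60.0089  0.2122  0.3558]
```

View pics/e_top7.png

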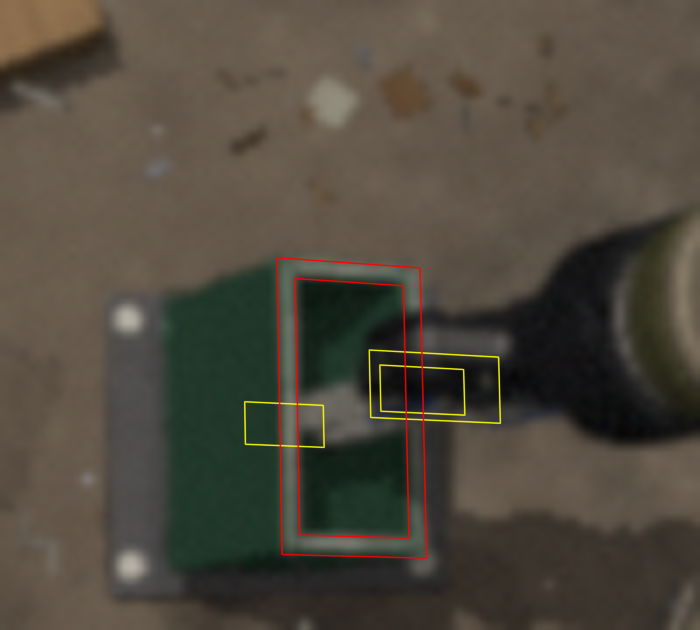

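Call:
step_arm([
  [[0,0,0],[0.6,0,0],5.7],
  [[0,0,0],[0.6,0,0],5.7],
  [[0,0,0],[0.6,0,0],5.7],
  [[0,0,0],[0.3,0,0],5.7],
  [[0,0,0],[0.3,0,0],5.7],
  [[0,0,0],[0.2,0,0],5.7],
  [[0,0,0],[0.2,0,0],5.7],
  [[0,0,0],[0.1,0,0],5.7],
  [[0,0,0],[0,0,0],5.7],
  [[0,0,0],[0,0,0],5.7],
])

```text
clock: 11.6
tcp_pos: [0.5736, -0.0185, 0.1688]
orientation: [0.69, 0.146, 0.691, 0.16]
wrist_force: [-0.5, -0.1, -1.2]
finger_gap: 0.0575
```

```bash
python3 look.py 8
```

```text
t 11.6 tcp [ 0.5736 -0.0185  0.1688] F [-0.529  -0.0655 -1.2444] gap 0.0575
 turn deg [0.1204 0.0662 0.0121] shift cm in cur [-11.391   -0.0178  -0.0203] shift cm in target axes [-11.391   -0.0154  -0.0335]
joints [-0.3824  0.4357 -0.0041  1.3092  0.4001 -0.438 ]
tips rel mouth along in/across/long mm [88.8749  0.1419  0.5084]
```

Call:
step_arm([
  [[0,0,0],[0.1,0,0],5.7],
  [[0,0,0],[0.1,0,0],5.7],
  [[0,0,0],[0.1,0,0],5.7],
  [[0,0,0],[0.1,0,0],5.7],
  [[0,0,0],[0.1,0,0],5.7],
  [[0,0,0],[0.1,0,0],5.7],
  [[0,0,0],[0.1,0,0],5.7],
  [[0,0,0],[0,0,0],5.7],
  [[0,0,0],[0,0,0],5.7],
  [[0,0,0],[0,0,0],5.7],
])

```text
clock: 12.7
tcp_pos: [0.5735, -0.0155, 0.1624]
orientation: [0.69, 0.146, 0.691, 0.16]
wrist_force: [-0.4, -0.5, -1.1]
finger_gap: 0.0575
```

```bash
python3 look.py 9
```

```text
t 12.7 tcp [ 0.5735 -0.0155  0.1624] F [-0.4482 -0.488  -1.1326] gap 0.0575
 turn deg [0.1229 0.058  0.0118] shift cm in cur [-12.0979  -0.0205  -0.0177] shift cm in target axes [-12.0978  -0.0181  -0.0299]
joints [-0.3777  0.4377 -0.0174  1.2922  0.4009 -0.433 ]
tips rel mouth along in/across/long mm [95.9653  0.1396  0.4467]
```

Call:
step_arm([
  [[0,0,0],[0,0,0],5.5],
  [[0,0,0],[0,0,0],5.3],
  [[0,0,0],[0,0,0],5.1],
  [[0,0,0],[0,0,0],4.9],
  [[0,0,0],[0,0,0],4.7],
  [[0,0,0],[0,0,0],4.5],
  [[0,0,0],[0,0,0],4.5],
  [[0,0,0],[0,0,0],4.5],
  [[0,0,0],[0,0,0],4.5],
  [[0,0,0],[0,0,0],4.5],
], force=60)

```text
clock: 13.8
tcp_pos: [0.5737, -0.0159, 0.1624]
orientation: [0.69, 0.146, 0.691, 0.159]
wrist_force: [-1.1, -5.4, 1.6]
finger_gap: 0.0459
```

```bash
python3 look.py 10; python3 -c "
from h import *
print(RF.inv().apply(get_state()['wrist_force']))"
```

```text
t 13.8 tcp [ 0.5737 -0.0159  0.1624] F [-1.1384 -5.4077  1.5752] gap 0.0459
 turn deg [0.12   0.0766 0.0715] shift cm in cur [-12.07     0.008   -0.0253] shift cm in target axes [-12.0699   0.023   -0.0414]
joints [-0.3781  0.4375 -0.0171  1.2921  0.4    -0.433 ]
tips rel mouth along in/across/long mm [95.669  -0.4257  0.5864]
[-3.9812 -3.5914 -1.2399]
```

Call:
step_arm([
  [[0,0,0],[0,0,0],4.3],
  [[0,0,0],[0,0,0],4.2],
  [[0,0,0],[0,0,0],4.2],
  [[0,0,0],[0,0,0],4.2],
  [[0,0,0],[-0.1,0,0],4.2],
  [[0,0,0],[-0.1,0,0],4.2],
  [[0,0,0],[-0.2,0,0],4.2],
  [[0,0,0],[-0.2,0,0],4.2],
  [[0,0,0],[-0.2,0,0],4.2],
  [[0,0,0],[-0.2,0,0],4.2],
])

```text
clock: 14.9
tcp_pos: [0.5735, -0.0194, 0.1715]
orientation: [0.689, 0.146, 0.691, 0.16]
wrist_force: [-0.5, -0.3, -3.2]
finger_gap: 0.0451
```

```bash
python3 look.py 11; python3 -c "
from h import *
print(RF.inv().apply(get_state()['wrist_force']))"
```

```text
t 14.9 tcp [ 0.5735 -0.0194  0.1715] F [-0.4861 -0.3464 -3.2208] gap 0.0451
 turn deg [ 0.1257  0.0363 -0.0259] shift cm in cur [-11.106   -0.0442  -0.0099] shift cm in target axes [-11.106   -0.0492  -0.0168]
joints [-0.3844  0.4349  0.0018  1.3168  0.4    -0.4402]
tips rel mouth along in/across/long mm [85.7509  0.306   0.5674]
[ 2.6289 -0.0009  0.6488]
```

Call:
step_arm([
  [[0,0,0],[-0.4,0,0],4.2],
  [[0,0,0],[-0.8,0,0],4.2],
  [[0,0,0],[-1.1,0,0],4.2],
  [[0,0,0],[-1.3,0,0],4.2],
  [[0,0,0],[-1.4,0,0],4.2],
  [[0,0,0],[-1.5,0,0],4.2],
  [[0,0,0],[-1.6,0,0],4.2],
  [[0,0,0],[-1.6,0,0],4.2],
  [[0,0,0],[-1.4,0,0],4.2],
  [[0,0,0],[-1.0,0,0],4.2],
])

```text
clock: 16.0
tcp_pos: [0.5747, -0.0717, 0.2829]
orientation: [0.69, 0.146, 0.691, 0.159]
wrist_force: [0.4, 0.5, -1.9]
finger_gap: 0.0451
```

```bash
python3 look.py 12; python3 -c "
from h import *
print(RF.inv().apply(get_state()['wrist_force']))"
```

```text
t 16.0 tcp [ 0.5747 -0.0717  0.2829] F [ 0.4007  0.532  -1.8546] gap 0.0451
 turn deg [0.1308 0.1635 0.0584] shift cm in cur [ 1.1982 -0.0119 -0.0486] shift cm in target axes [ 1.1983 -0.0133 -0.0452]
joints [-0.4631  0.4379  0.278   1.6189  0.3848 -0.5228]
tips rel mouth along in/across/long mm [-36.9406  -0.1919   1.2911]
[ 1.8951 -0.3621 -0.7776]
```

View pics/e_side12.png

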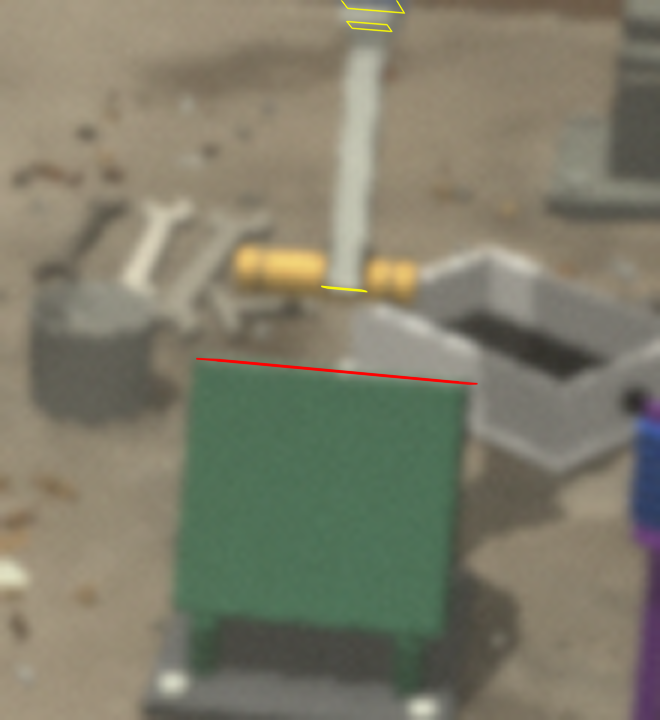

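View pics/e_top12.png

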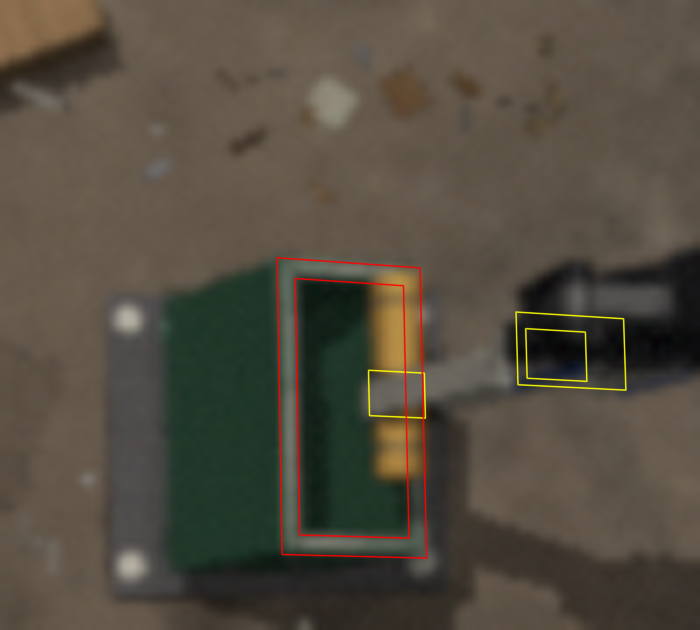

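```bash
cat >> h.py <<'E'
TY=54.0; TRAY=np.array([.5003,-.2728,0])
E
python3 - <<'E'
from h import *
Rc=q2R(get_state()['orientation'])
go(Rc,TRAY+[0,0,.30]); go(Rdown(TY),TRAY+[0,0,.30])
E
```

```text
t 16.1 tcp [ 0.575  -0.0718  0.2828] F [-0.7857  0.4591 -1.8706] gap 0.0452
 turn deg [0. 0. 0.] shift cm in cur [-10.0071 -17.3644  -7.8256] shift cm in target axes [-10.0071 -17.3644  -7.8256]
t 16.1 tcp [ 0.575  -0.0718  0.2828] F [-0.7857  0.4591 -1.8706] gap 0.0452
 turn deg [ 36.4934  -7.8091 -24.1211] shift cm in cur [-10.0071 -17.3644  -7.8256] shift cm in target axes [ -1.7248 -20.6552   5.7702]
```

Call:
step_arm([
  [[0,0,0],[-1.0,-0.8,-0.4],4.2],
  [[0,0,0],[-1.0,-1.6,-0.7],4.2],
  [[0,0,0],[-1.0,-1.9,-0.8],4.2],
  [[0,0,0],[-1.0,-1.9,-0.9],4.2],
  [[0,0,0],[-1.0,-1.9,-0.9],4.2],
  [[0,0,0],[-1.0,-1.9,-0.9],4.2],
  [[0,0,0],[-1.0,-1.9,-0.9],4.2],
  [[0,0,0],[-1.0,-1.9,-0.9],4.2],
  [[0,0,0],[-1.0,-1.9,-0.8],4.2],
  [[0,0,0],[-1.0,-1.7,-0.6],4.2],
])

```text
clock: 17.1
tcp_pos: [0.4991, -0.2735, 0.2976]
orientation: [0.689, 0.147, 0.691, 0.16]
wrist_force: [0.0, -0.6, -1.4]
finger_gap: 0.0454
```

Call:
step_arm([
  [[2.0,-0.4,-1.3],[0,0,0],4.2],
  [[4.0,-0.9,-2.7],[0,0,0],4.2],
  [[4.7,-1.0,-3.1],[0,0,0],4.2],
  [[5.0,-1.1,-3.3],[0,0,0],4.2],
  [[5.0,-1.1,-3.3],[0,0,0],4.2],
  [[5.0,-1.1,-3.3],[0,0,0],4.2],
  [[4.7,-1.0,-3.1],[0,0,0],4.2],
  [[4.0,-0.8,-2.7],[0,0,0],4.2],
  [[2.1,-0.4,-1.3],[0,0,0],4.2],
  [[0,0,0],[0,0,0],4.2],
])

```text
clock: 18.1
tcp_pos: [0.4997, -0.2712, 0.2979]
orientation: [0.671, 0.219, 0.674, -0.217]
wrist_force: [0.2, 0.4, -2.1]
finger_gap: 0.0455
```

```bash
cat > lookt.py <<'E'
from h import *
import sys
k=sys.argv[1]; z=float(sys.argv[2])
go(Rdown(TY),TRAY+[0,0,z])
for n in ('top','side'): cv2.imwrite(f'pics/{n}{k}.png',read_camera(n)[:,:,::-1])
t=Cam('top'); s=Cam('side')
st=get_state(); p=st['tcp_pos']; Rm=q2R(st['orientation'])
print('tip z',(p+Rm.apply([TIP,0,0]))[2])
# dowel predicted: centre .008 above tip, +9mm tool z
c=p+Rm.apply([TIP-.008,0,.009]); zd=Rm.apply([0,0,1]); yd=Rm.apply([0,1,0])
D=[c+i*.04*zd+j*.01*yd for i,j in((-1,-1),(1,-1),(1,1),(-1,1),(-1,-1))]
D0=[np.r_[q[:2],.02] for q in D]
yw=np.radians(-126); X=np.array([np.cos(yw),np.sin(yw),0]);Y=np.array([-X[1],X[0],0]);c0=np.array([.5076,-.2781,.045])
T=[c0+i*.056*X+j*.076*Y for i,j in((-1,-1),(1,-1),(1,1),(-1,1),(-1,-1))]
dr=lambda cam:[(cam.proj(D),(0,255,255)),(cam.proj(D0),(255,255,0)),(cam.proj(T),(0,0,255))]
crop(f'pics/e_side{k}.png',f'pics/side{k}.png',310,80,120,130,5,draw=dr(s))
crop(f'pics/e_top{k}.png',f'pics/top{k}.png',385,170,100,110,6,draw=dr(t))
E
python3 lookt.py 13 .2
```

```text
t 18.1 tcp [ 0.4997 -0.2712  0.2979] F [ 0.156   0.4168 -2.0747] gap 0.0455
 turn deg [ 0.1038 -0.2438 -0.0302] shift cm in cur [ 9.7894 -0.0951  0.1819] shift cm in target axes [ 9.7901 -0.0897  0.1404]
tip z 0.16832992607195413
```

View pics/e_side13.png

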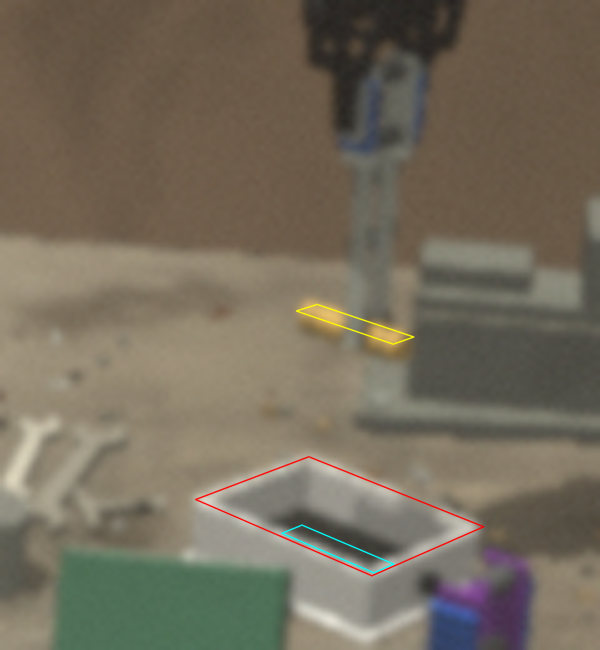

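View pics/e_top13.png

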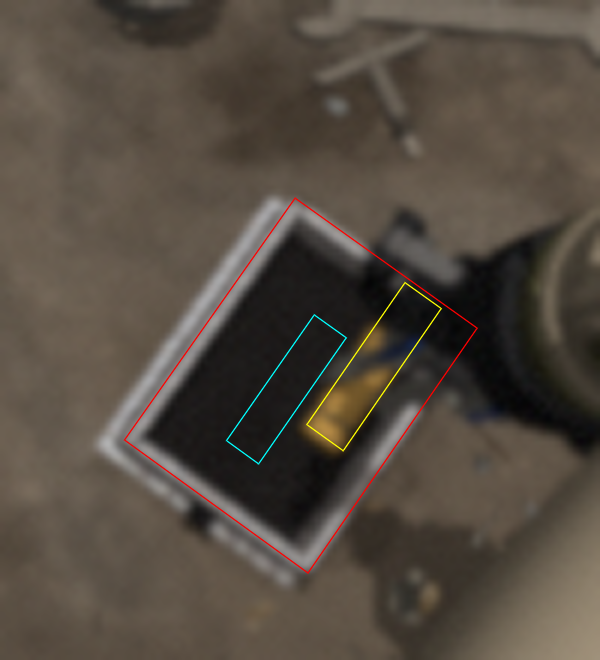

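Call:
step_arm([
  [[0.1,-0.2,0],[0.5,-0.1,0.1],4.2],
  [[0,0,0],[1.2,0,0],4.2],
  [[0,0,0],[1.6,0,0],4.2],
  [[0,0,0],[1.7,0,0],4.2],
  [[0,0,0],[1.7,0,0],4.2],
  [[0,0,0],[1.7,0,0],4.2],
  [[0,0,0],[1.6,0,0],4.2],
  [[0,0,0],[1.4,0,0],4.2],
  [[0,0,0],[0.9,0,0],4.2],
  [[0,0,0],[0.3,0,0],4.2],
])

```text
clock: 19.2
tcp_pos: [0.4994, -0.2732, 0.1701]
orientation: [0.672, 0.219, 0.673, -0.219]
wrist_force: [-0.8, 0.5, -1.1]
finger_gap: 0.0452
```

```bash
python3 lookt.py 14 .15
```

```text
t 19.2 tcp [ 0.4994 -0.2732  0.1701] F [-0.7868  0.4712 -1.1385] gap 0.0452
 turn deg [-0.0867 -0.1469 -0.0232] shift cm in cur [2.012  0.0785 0.0546] shift cm in target axes [2.0121 0.0793 0.0496]
tip z 0.04199647329781725
```

View pics/e_top14.png

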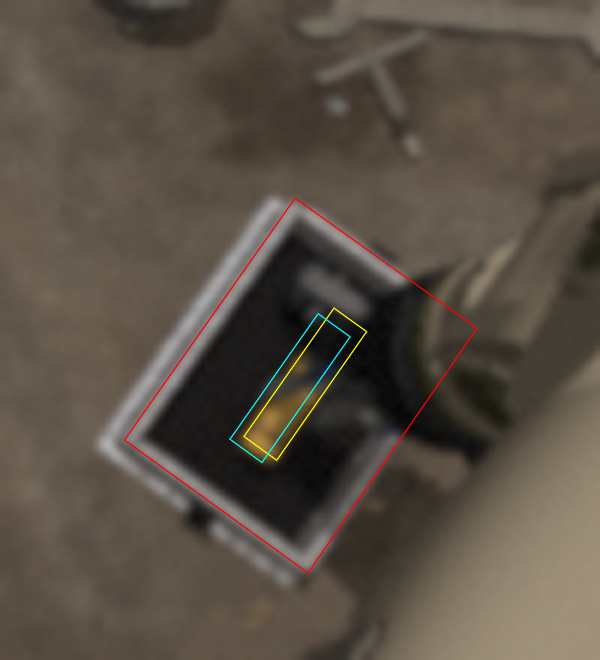

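View pics/e_side14.png

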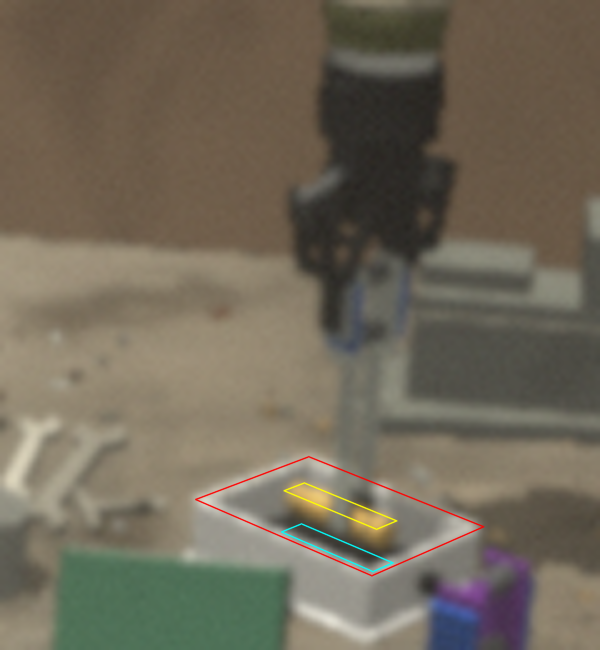

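Call:
step_arm([
  [[0,0,0],[0.07,0,0],4.2],
  [[0,0,0],[0.07,0,0],4.2],
  [[0,0,0],[0.07,0,0],4.2],
  [[0,0,0],[0.07,0,0],4.2],
  [[0,0,0],[0.07,0,0],4.2],
  [[0,0,0],[0.07,0,0],4.2],
  [[0,0,0],[0.07,0,0],4.2],
  [[0,0,0],[0.05,0,0],4.2],
  [[0,0,0],[0,0,0],4.2],
  [[0,0,0],[0,0,0],4.2],
])

```text
clock: 20.3
tcp_pos: [0.5004, -0.2736, 0.1666]
orientation: [0.673, 0.219, 0.672, -0.219]
wrist_force: [0.7, -0.8, -2.8]
finger_gap: 0.0451
```

```bash
cat > fz.py <<'E'
from h import *
f=[]
for i in range(1):
    st=get_state(); print('t',round(st['clock'],2),'tip z',(st['tcp_pos']+q2R(st['orientation']).apply([TIP,0,0]))[2],st['wrist_force'],st['ft_torque'],'gap',st['finger_gap'])
E
python3 fz.py
```

```text
t 20.3 tip z 0.03717355853943713 [ 0.7319 -0.8213 -2.7735] [ 0.017  -0.0364 -0.0082] gap 0.04506404809493703
```

Call:
step_arm([
  [[0,0,0],[0.06,0,0],4.2],
  [[0,0,0],[0.06,0,0],4.2],
  [[0,0,0],[0.06,0,0],4.2],
  [[0,0,0],[0.06,0,0],4.2],
  [[0,0,0],[0.06,0,0],4.2],
  [[0,0,0],[0.06,0,0],4.2],
  [[0,0,0],[0.04,0,0],4.2],
  [[0,0,0],[0,0,0],4.2],
  [[0,0,0],[0,0,0],4.2],
  [[0,0,0],[0,0,0],4.2],
])

```text
clock: 21.3
tcp_pos: [0.5004, -0.2736, 0.1627]
orientation: [0.673, 0.219, 0.672, -0.219]
wrist_force: [1.3, 0.0, -2.3]
finger_gap: 0.0451
```

```bash
python3 fz.py
```

```text
t 21.3 tip z 0.033265405285923866 [ 1.2692  0.022  -2.2967] [-0.0567  0.0361  0.0062] gap 0.04511878340523038
```

Call:
step_arm([
  [[0,0,0],[0.06,0,0],4.2],
  [[0,0,0],[0.06,0,0],4.2],
  [[0,0,0],[0.06,0,0],4.2],
  [[0,0,0],[0.06,0,0],4.2],
  [[0,0,0],[0.06,0,0],4.2],
  [[0,0,0],[0.06,0,0],4.2],
  [[0,0,0],[0.04,0,0],4.2],
  [[0,0,0],[0,0,0],4.2],
  [[0,0,0],[0,0,0],4.2],
  [[0,0,0],[0,0,0],4.2],
])

```text
clock: 22.3
tcp_pos: [0.5004, -0.2736, 0.1587]
orientation: [0.673, 0.219, 0.672, -0.219]
wrist_force: [-0.0, 0.3, -2.5]
finger_gap: 0.0453
```

```bash
python3 fz.py
```

```text
t 22.3 tip z 0.029267101728731176 [-0.0093  0.3131 -2.4955] [-0.016   0.0051 -0.0544] gap 0.045328621524826286
```

Call:
step_arm([
  [[0,0,0],[0.06,0,0],4.2],
  [[0,0,0],[0.06,0,0],4.2],
  [[0,0,0],[0.06,0,0],4.2],
  [[0,0,0],[0.06,0,0],4.2],
  [[0,0,0],[0.06,0,0],4.2],
  [[0,0,0],[0.06,0,0],4.2],
  [[0,0,0],[0.04,0,0],4.2],
  [[0,0,0],[0,0,0],4.2],
  [[0,0,0],[0,0,0],4.2],
  [[0,0,0],[0,0,0],4.2],
])

```text
clock: 23.3
tcp_pos: [0.5004, -0.2736, 0.1547]
orientation: [0.673, 0.219, 0.672, -0.219]
wrist_force: [0.4, -0.1, -0.8]
finger_gap: 0.0454
```

```bash
python3 fz.py; python3 lookt.py 15 .14
```

```text
t 23.3 tip z 0.0252676978431485 [ 0.3625 -0.0904 -0.817 ] [-0.0257  0.0258  0.053 ] gap 0.045365320099165996
t 23.3 tcp [ 0.5004 -0.2736  0.1547] F [ 0.3625 -0.0904 -0.817 ] gap 0.0454
 turn deg [-0.0714  0.0267 -0.0152] shift cm in cur [ 1.4668  0.0545 -0.0554] shift cm in target axes [ 1.4668  0.0549 -0.0546]
tip z 0.025283986996695207
```

View pics/e_side15.png

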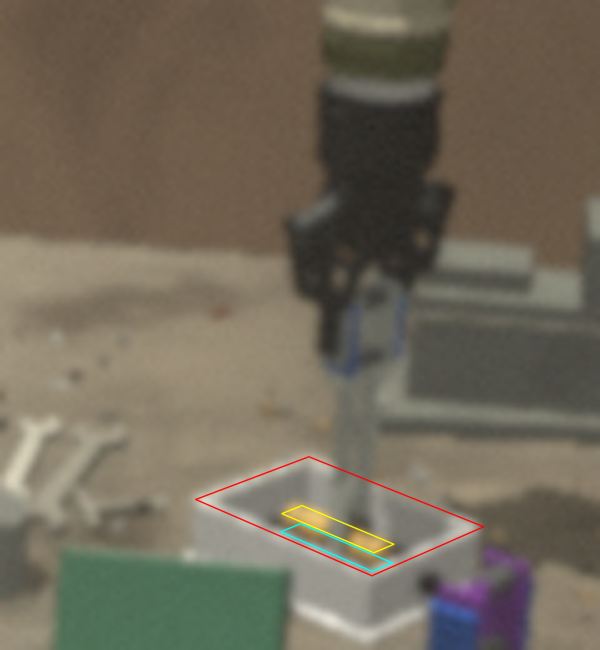

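Call:
step_arm([
  [[0,0,0],[0.05,0,0],4.2],
  [[0,0,0],[0.05,0,0],4.2],
  [[0,0,0],[0.05,0,0],4.2],
  [[0,0,0],[0.05,0,0],4.2],
  [[0,0,0],[0.05,0,0],4.2],
  [[0,0,0],[0.05,0,0],4.2],
  [[0,0,0],[0,0,0],4.2],
  [[0,0,0],[0,0,0],4.2],
  [[0,0,0],[0,0,0],4.2],
  [[0,0,0],[0,0,0],4.2],
])

```text
clock: 24.4
tcp_pos: [0.5004, -0.2736, 0.1517]
orientation: [0.673, 0.219, 0.672, -0.219]
wrist_force: [0.2, -0.7, -2.6]
finger_gap: 0.0453
```

```bash
python3 fz.py
```

```text
t 24.4 tip z 0.02226177768193799 [ 0.1536 -0.7285 -2.6199] [ 0.0184  0.0013 -0.011 ] gap 0.04525173142809935
```

Call:
step_arm([
  [[0,0,0],[0.05,0,0],4.2],
  [[0,0,0],[0.05,0,0],4.2],
  [[0,0,0],[0.05,0,0],4.2],
  [[0,0,0],[0.05,0,0],4.2],
  [[0,0,0],[0.05,0,0],4.2],
  [[0,0,0],[0.05,0,0],4.2],
  [[0,0,0],[0.05,0,0],4.2],
  [[0,0,0],[0.05,0,0],4.2],
  [[0,0,0],[0,0,0],4.2],
  [[0,0,0],[0,0,0],4.2],
])

```text
clock: 25.4
tcp_pos: [0.5004, -0.2735, 0.1478]
orientation: [0.673, 0.219, 0.672, -0.219]
wrist_force: [-0.5, 0.5, -0.4]
finger_gap: 0.0453
```

```bash
python3 fz.py
```

```text
t 25.4 tip z 0.01839954555553938 [-0.514   0.5302 -0.3977] [ 0.1375  0.1348 -0.0161] gap 0.04532730367056122
```

Call:
step_arm([
  [[0,0,0],[0.03,0,0],4.2],
  [[0,0,0],[0.03,0,0],4.2],
  [[0,0,0],[0.03,0,0],4.2],
  [[0,0,0],[0,0,0],4.2],
  [[0,0,0],[0,0,0],4.2],
  [[0,0,0],[0,0,0],4.2],
  [[0,0,0],[0,0,0],4.2],
  [[0,0,0],[0,0,0],4.2],
  [[0,0,0],[0,0,0],4.2],
  [[0,0,0],[0,0,0],4.2],
])

```text
clock: 26.4
tcp_pos: [0.5005, -0.2736, 0.1478]
orientation: [0.673, 0.219, 0.672, -0.219]
wrist_force: [-2.3, 1.5, 6.0]
finger_gap: 0.0449
```

```bash
python3 fz.py; python3 lookt.py 16 .14
```

```text
t 26.4 tip z 0.018355514910500137 [-2.3447  1.5302  6.039 ] [0.4132 0.6282 0.0037] gap 0.044917178587097165
t 26.4 tcp [ 0.5005 -0.2736  0.1478] F [-2.3447  1.5302  6.039 ] gap 0.0449
 turn deg [-0.0672  0.0827 -0.0123] shift cm in cur [ 0.7755  0.0516 -0.0683] shift cm in target axes [ 0.7755  0.0518 -0.0671]
tip z 0.018360501092941017
```

View pics/e_side16.png

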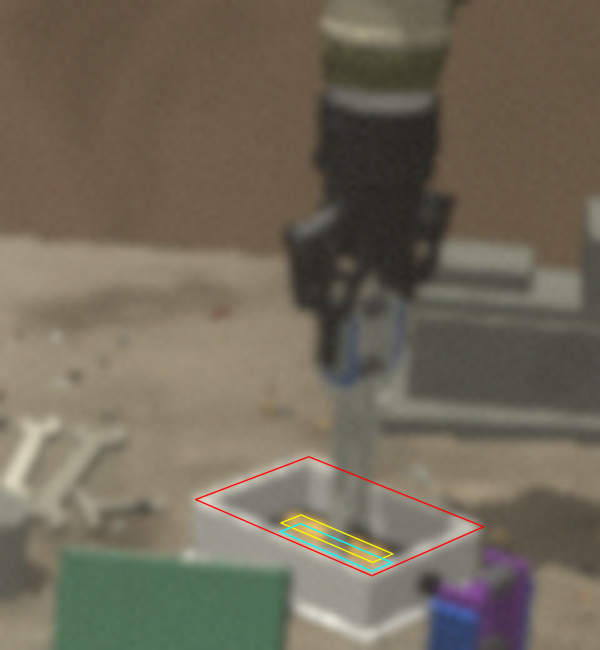

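```bash
python3 - <<'E'
from h import *
s=Cam('side')
for k,reg in((12,(300,150,380,200)),(13,(350,130,420,160)),(14,(350,170,420,200)),(15,(350,170,420,200))):
    im=cv2.imread(f'pics/side{k}.png').astype(int); x0,y0,x1,y1=reg
    c=im[y0:y1,x0:x1]; m=(c[:,:,2]-c[:,:,0]>60)
    ys,xs=np.nonzero(m); print(k,m.sum(),xs.min()+x0,xs.max()+x0,ys.min()+y0,ys.max()+y0)
    P=np.c_[xs+x0,ys+y0].astype(float); C=P.mean(0); u,sv,vt=np.linalg.svd(P-C); print(C,np.degrees(np.arctan2(vt[0,1],vt[0,0])),sv)
    for x in range(xs.min(),xs.max()+1): 
        col=ys[xs==x]; print(x+x0,col.min()+y0 if len(col) else None,col.max()+y0 if len(col) else None,end='; ')
    print()
E
crop() { :; }
python3 - <<'E'
import sys; sys.path.insert(0,'.')
from h import *
crop('pics/z13.png','pics/side13.png',360,125,50,40,14)
E
```

```text
12 147 329 359 171 179
[342.7823 174.5374] 5.274813947172497 [115.82    22.1203]
329 172 175; 330 171 176; 331 171 176; 332 171 176; 333 171 176; 334 171 176; 335 171 177; 336 171 177; 337 171 177; 338 171 177; 339 171 177; 340 171 177; 341 172 177; 342 172 178; 343 172 177; 344 173 173; 345 None None; 346 None None; 347 None None; 348 None None; 349 None None; 350 None None; 351 174 178; 352 173 178; 353 173 178; 354 173 178; 355 173 178; 356 173 179; 357 173 179; 358 173 178; 359 174 175; 
13 87 370 390 140 150
[379.5747 144.7701] 19.638045105092832 [66.3025 13.8794]
370 140 144; 371 140 144; 372 140 144; 373 140 145; 374 140 145; 375 141 146; 376 141 146; 377 141 146; 378 142 145; 379 None None; 380 None None; 381 None None; 382 None None; 383 146 147; 384 145 149; 385 145 149; 386 145 149; 387 145 150; 388 145 150; 389 146 150; 390 146 149; 
14 82 368 387 177 187
[377.3902 181.8415] 22.16853999978858 [60.1708 13.1122]
368 177 180; 369 177 180; 370 177 181; 371 177 182; 372 177 182; 373 178 183; 374 178 183; 375 178 182; 376 None None; 377 None None; 378 None None; 379 None None; 380 182 185; 381 181 186; 382 181 186; 383 182 186; 384 182 187; 385 183 187; 386 183 187; 387 184 186; 
15 78 367 387 181 191
[376.359  185.7949] 23.182795337648862 [60.479  12.2048]
367 181 184; 368 181 184; 369 181 185; 370 181 185; 371 181 186; 372 182 186; 373 182 187; 374 182 186; 375 183 185; 376 None None; 377 None None; 378 None None; 379 None None; 380 186 190; 381 186 190; 382 186 191; 383 187 191; 384 187 191; 385 187 191; 386 188 190; 387 189 189;
```

View pics/z13.png

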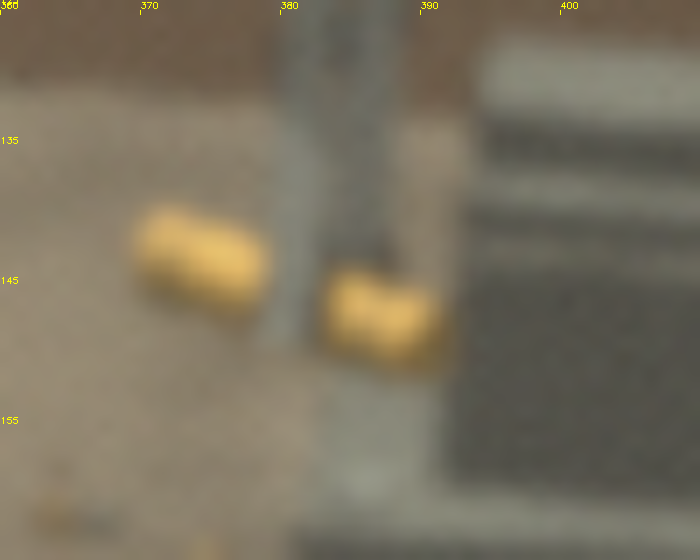

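```bash
python3 - <<'E'
from h import *
s=Cam('side')
def ang(c,d):
    p=s.proj([c-.04*d,c+.04*d]); v=p[0]-p[1]; return p,np.degrees(np.arctan2(v[1],v[0]))
# 13
Rm=Rdown(54); 
for nm,Rm,tcp in (('12',RF,[.5747,-.0717,.2829]),('13',Rdown(54.1),[.4997,-.2712,.2979]),('14',Rdown(54),[.4994,-.2732,.1701]),('15',Rdown(54),[.5004,-.2736,.1547])):
  for tilt in (-8,-4,0,4,8):
    a=np.radians(tilt); c=np.array(tcp)+Rm.apply([TIP-.007,0,.009]); d=Rm.apply([np.sin(a),0,np.cos(a)]) # + : +z end lower
    p,g=ang(c,d); print(nm,tilt,np.round(p.ravel(),1),round(g,2))
E
```

```text
12 -8 [358.6 178.1 329.7 171.4] 13.1
12 -4 [358.8 177.1 329.5 172.4] 9.08
12 0 [358.9 176.1 329.4 173.5] 5.06
12 4 [359.  175.  329.4 174.5] 1.03
12 8 [359.  174.  329.4 175.5] -2.99
13 -8 [389.8 149.6 370.9 139.6] 27.77
13 -4 [390.  148.8 370.8 140.4] 23.51
13 0 [390.1 147.9 370.7 141.3] 19.05
13 4 [390.1 147.1 370.7 142.1] 14.4
13 8 [390.1 146.2 370.7 142.9] 9.57
14 -8 [386.7 186.7 368.7 176. ] 30.62
14 -4 [386.9 186.  368.5 176.8] 26.66
14 0 [387.  185.2 368.5 177.5] 22.51
14 4 [387.  184.4 368.4 178.3] 18.15
14 8 [387.  183.6 368.5 179.1] 13.57
15 -8 [386.1 191.  368.1 180.2] 30.94
15 -4 [386.2 190.2 368.  180.9] 27.02
15 0 [386.3 189.5 367.9 181.7] 22.9
15 4 [386.3 188.7 367.9 182.5] 18.57
15 8 [386.3 187.9 367.9 183.3] 14.03
```

Call:
step_arm([
  [[0,0,0],[0,0,0],4.5],
  [[0,0,0],[0,0,0],4.7],
  [[0,0,0],[0,0,0],4.8],
  [[0,0,0],[0,0,0],4.9],
  [[0,0,0],[0,0,0],5.1],
  [[0,0,0],[0,0,0],5.3],
  [[0,0,0],[0,0,0],5.5],
  [[0,0,0],[0,0,0],5.7],
  [[0,0,0],[0,0,0],5.7],
  [[0,0,0],[0,0,0],5.7],
])

```text
clock: 27.5
tcp_pos: [0.5004, -0.2735, 0.1467]
orientation: [0.673, 0.219, 0.672, -0.219]
wrist_force: [0.1, -0.5, -1.5]
finger_gap: 0.0572
```

```bash
python3 fz.py; python3 lookt.py 17 .3; python3 -c "
from h import *
crop('pics/z17.png','pics/side17.png',345,165,60,45,11)"
```

```text
t 27.5 tip z 0.017336638673578514 [ 0.1373 -0.5234 -1.4873] [ 0.0293 -0.0011  0.0032] gap 0.05723890412547691
t 27.5 tcp [ 0.5004 -0.2735  0.1467] F [ 0.1373 -0.5234 -1.4873] gap 0.0572
 turn deg [-0.07    0.0239 -0.0165] shift cm in cur [-15.3263   0.057   -0.0463] shift cm in target axes [-15.3263   0.0527  -0.0526]
tip z 0.017342552627835878
```

View pics/z17.png

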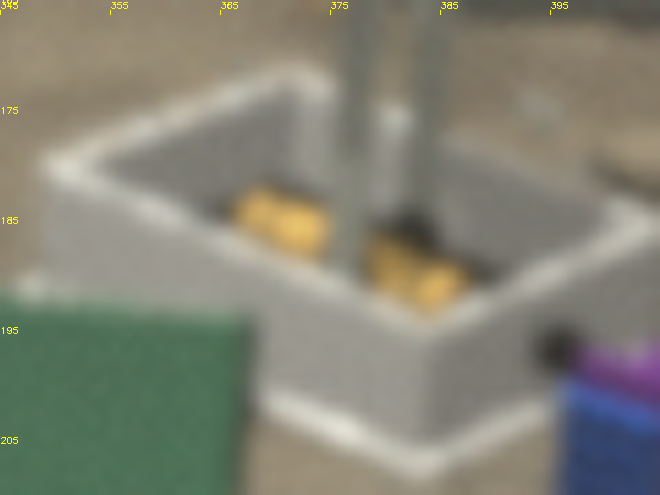

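Call:
step_arm([
  [[0,0,0],[-0.2,0,0],5.7],
  [[0,0,0],[-0.4,0,0],5.7],
  [[0,0,0],[-0.6,0,0],5.7],
  [[0,0,0],[-1.0,0,0],5.7],
  [[0,0,0],[-1.8,0,0],5.7],
  [[0,0,0],[-2.4,0,0],5.7],
  [[0,0,0],[-2.8,0,0],5.7],
  [[0,0,0],[-2.8,0,0],5.7],
  [[0,0,0],[-2.6,0,0],5.7],
  [[0,0,0],[-1.6,0,0],5.7],
])

```text
clock: 28.6
tcp_pos: [0.5008, -0.2739, 0.3122]
orientation: [0.674, 0.219, 0.671, -0.219]
wrist_force: [0.4, 0.4, -1.5]
finger_gap: 0.057
```

```bash
python3 lookt.py 18 .3;python3 - <<'E'
from h import *
go(Rdown(59),np.array([.5419,.2997,.31]))
E
```

```text
t 28.6 tcp [ 0.5008 -0.2739  0.3122] F [ 0.3809  0.4012 -1.5289] gap 0.057
 turn deg [-0.0675  0.2527 -0.0138] shift cm in cur [ 1.2216  0.0565 -0.1088] shift cm in target axes [ 1.222   0.057  -0.1033]
tip z 0.18300196538568753
t 28.7 tcp [ 0.5014 -0.2743  0.3124] F [ 0.173   0.2719 -1.486 ] gap 0.0574
 turn deg [-5.0674  0.3744  0.0054] shift cm in cur [  0.0502  48.7842 -30.5179] shift cm in target axes [  0.2399  51.2891 -26.0886]
```

View pics/e_side18.png

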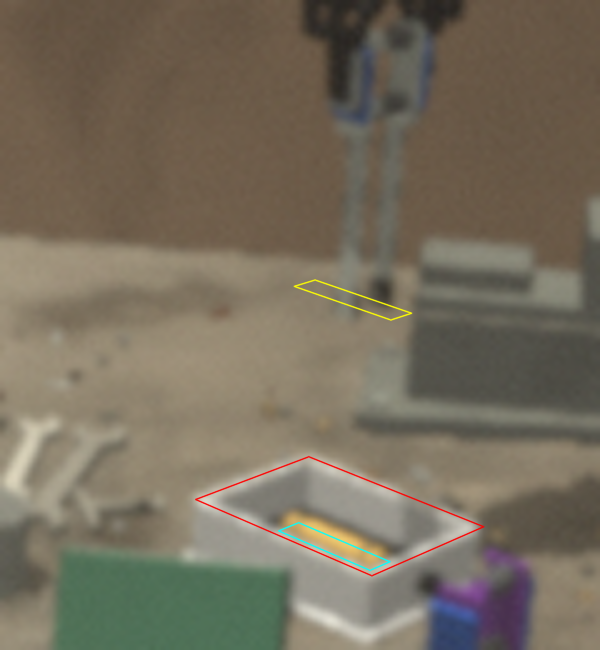

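Call:
step_arm([
  [[0,0,0],[0,2.0,-1.25],5.7],
  [[0,0,0],[0,3.2,-2.0],5.7],
  [[0,0,0],[0,3.6,-2.25],5.7],
  [[0,0,0],[0,3.6,-2.25],5.7],
  [[0,0,0],[0,3.6,-2.25],5.7],
  [[0,0,0],[0,3.6,-2.25],5.7],
  [[0,0,0],[0,3.6,-2.25],5.7],
  [[0,0,0],[0,3.6,-2.25],5.7],
  [[0,0,0],[0,3.6,-2.25],5.7],
  [[0,0,0],[0,3.2,-2.0],5.7],
])

```text
clock: 29.7
tcp_pos: [0.5278, 0.1237, 0.308]
orientation: [0.672, 0.219, 0.673, -0.219]
wrist_force: [0.9, -0.2, -1.3]
finger_gap: 0.0568
```

```bash
python3 - <<'E'
from h import *
go(Rdown(59),np.array([.5419,.2997,.31]))
E
```

```text
t 29.7 tcp [0.5278 0.1237 0.308 ] F [ 0.9219 -0.222  -1.3327] gap 0.0568
 turn deg [-5.0332 -0.0178  0.0089] shift cm in cur [-0.1974 15.0586 -9.2154] shift cm in target axes [-0.1977 15.8091 -7.8587]
```

Call:
step_arm([
  [[0,0,0],[0,3.4,-2.1],5.7],
  [[0,0,0],[-0.1,3.4,-2.1],5.7],
  [[0,0,0],[-0.1,3.4,-2.1],5.7],
  [[0,0,0],[0,3.0,-1.8],5.7],
  [[0,0,0],[0,1.8,-1.1],5.7],
  [[-2.0,0,0],[0,0,0],5.7],
  [[-2.0,0,0],[0,0,0],5.7],
  [[-1.0,0,0],[0,0,0],5.7],
  [[0,0,0],[0,0,0],5.7],
  [[0,0,0],[0,0,0],5.7],
])

```text
clock: 30.7
tcp_pos: [0.5423, 0.2968, 0.3105]
orientation: [0.681, 0.19, 0.681, -0.19]
wrist_force: [-0.3, -0.5, -0.7]
finger_gap: 0.057
```

```bash
cat > looks.py <<'E'
from h import *
import sys
k=sys.argv[1]
HOME=np.array([.5419,.2997,.1354])
RH=R.from_quat([.189,.681,-.188,.682])
go(RH,HOME)
for n in ('top','side'): cv2.imwrite(f'pics/{n}{k}.png',read_camera(n)[:,:,::-1])
t=Cam('top'); s=Cam('side')
st=get_state(); p=st['tcp_pos']; Rm=q2R(st['orientation'])
def P(x,y,d): return p+Rm.apply([TIP-d,y,x])
def rect(hy,hz,d): return [P(i*hz,j*hy,d) for i,j in((-1,-1),(1,-1),(1,1),(-1,1),(-1,-1))]
R_=[rect(.0185,.009,0),rect(.0185,.009,.118)]
for cam,n,rg in((s,'side',(290,130,100,130,5)),(t,'top',(190,175,80,60,8))):
    crop(f'pics/e_{n}{k}.png',f'pics/{n}{k}.png',*rg,draw=[(cam.proj(r),(0,255,255)) for r in R_])
E
python3 looks.py 19
```

```text
t 30.7 tcp [0.5423 0.2968 0.3105] F [-0.3182 -0.4649 -0.7077] gap 0.057
 turn deg [-0.2026 -0.0487  0.1073] shift cm in cur [17.5064  0.2299 -0.1856] shift cm in target axes [17.5067  0.1977 -0.1998]
```

View pics/e_side19.png

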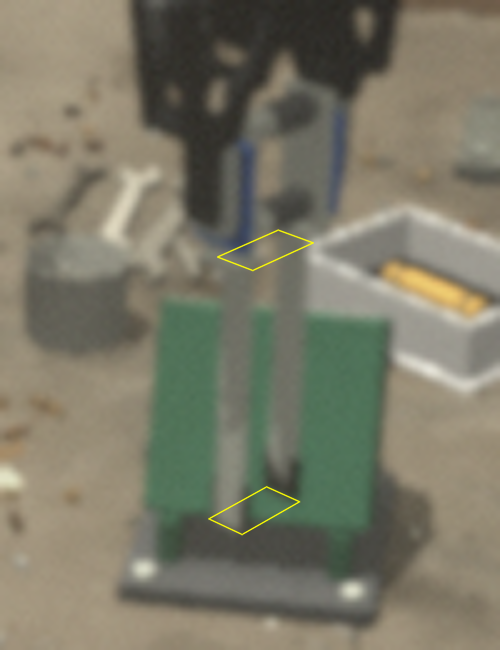

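View pics/e_top19.png

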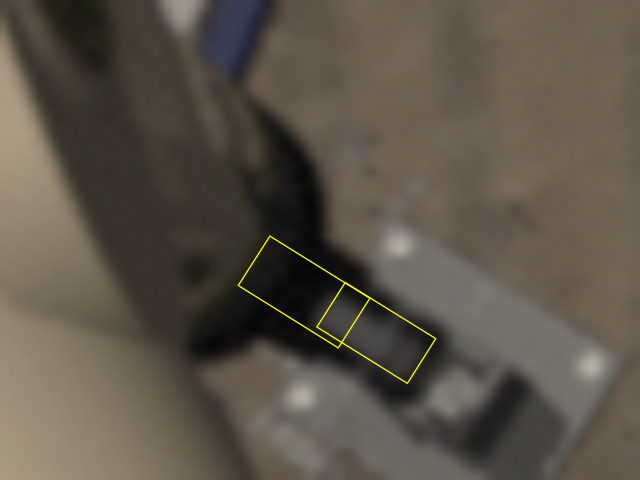

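Call:
step_arm([
  [[-0.2,0,0.1],[0.5,0.2,-0.2],5.7],
  [[0,0,0],[1.2,0,0],5.7],
  [[0,0,0],[1.4,0,0],5.7],
  [[0,0,0],[1.4,0,0],5.7],
  [[0,0,0],[1.4,0,0],5.7],
  [[0,0,0],[1.2,0,0],5.7],
  [[0,0,0],[0.8,0,0],5.7],
  [[0,0,0],[0.3,0,0],5.7],
  [[0,0,0],[0,0,0],5.7],
  [[0,0,0],[0,0,0],5.7],
])

```text
clock: 31.8
tcp_pos: [0.5421, 0.3001, 0.2293]
orientation: [0.682, 0.189, 0.681, -0.187]
wrist_force: [-0.4, -0.0, -0.2]
finger_gap: 0.0566
```

```bash
python3 looks.py 20
```

```text
t 31.8 tcp [0.5421 0.3001 0.2293] F [-0.3626 -0.0029 -0.2258] gap 0.0566
 turn deg [ 0.0523  0.0018 -0.0563] shift cm in cur [ 9.3925 -0.068  -0.005 ] shift cm in target axes [ 9.3925 -0.0588 -0.0047]
```

View pics/e_top20.png

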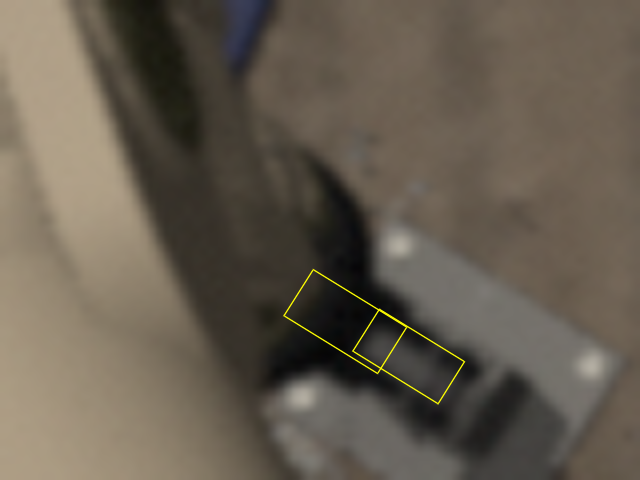

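Tips are just above the box and the lateral position matches the pose I took them from within 1 mm. Lowering slowly.

Call:
step_arm([
  [[0,0,0],[0.3,0,0],5.7],
  [[0,0,0],[0.4,0,0],5.7],
  [[0,0,0],[0.4,0,0],5.7],
  [[0,0,0],[0.5,0,0],5.7],
  [[0,0,0],[0.5,0,0],5.7],
  [[0,0,0],[0.5,0,0],5.7],
  [[0,0,0],[0.5,0,0],5.7],
  [[0,0,0],[0.4,0,0],5.7],
  [[0,0,0],[0,0,0],5.7],
  [[0,0,0],[0,0,0],5.7],
])

```text
clock: 32.9
tcp_pos: [0.5419, 0.3, 0.1937]
orientation: [0.682, 0.189, 0.681, -0.188]
wrist_force: [-1.2, -0.4, -1.6]
finger_gap: 0.0571
```

```bash
python3 looks.py 21
```

```text
t 32.9 tcp [0.5419 0.3    0.1937] F [-1.1555 -0.4422 -1.5616] gap 0.0571
 turn deg [ 0.0502 -0.0333 -0.0109] shift cm in cur [ 5.8298 -0.0346  0.016 ] shift cm in target axes [ 5.8298 -0.0334  0.0126]
```

View pics/e_side21.png

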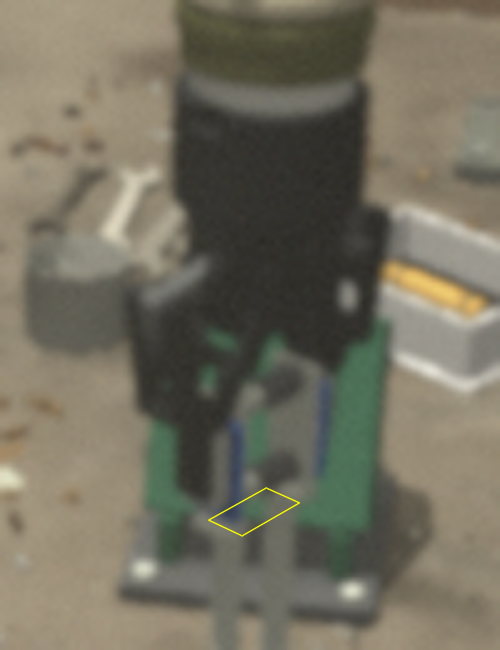

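Call:
step_arm([
  [[0,0,0],[0.4,0,0],5.7],
  [[0,0,0],[0.7,0,0],5.7],
  [[0,0,0],[0.8,0,0],5.7],
  [[0,0,0],[0.8,0,0],5.7],
  [[0,0,0],[0.8,0,0],5.7],
  [[0,0,0],[0.8,0,0],5.7],
  [[0,0,0],[0.6,0,0],5.7],
  [[0,0,0],[0.3,0,0],5.7],
  [[0,0,0],[0,0,0],5.7],
  [[0,0,0],[0,0,0],5.7],
])

```text
clock: 34.0
tcp_pos: [0.5421, 0.3001, 0.142]
orientation: [0.682, 0.189, 0.681, -0.187]
wrist_force: [-0.2, 0.5, -1.1]
finger_gap: 0.0569
```

```bash
python3 looks.py 22
```

```text
t 34.0 tcp [0.5421 0.3001 0.142 ] F [-0.2483  0.5484 -1.0997] gap 0.0569
 turn deg [ 0.0527 -0.0166 -0.0328] shift cm in cur [ 0.6576 -0.0494  0.0067] shift cm in target axes [ 0.6576 -0.049   0.0065]
```

Call:
step_arm([
  [[0,0,0],[0.1,0,0],5.7],
  [[0,0,0],[0.1,0,0],5.7],
  [[0,0,0],[0.1,0,0],5.7],
  [[0,0,0],[0.1,0,0],5.7],
  [[0,0,0],[0.05,0,0],5.7],
  [[0,0,0],[0.05,0,0],5.7],
  [[0,0,0],[0.05,0,0],5.7],
  [[0,0,0],[0,0,0],5.7],
  [[0,0,0],[0,0,0],5.7],
  [[0,0,0],[0,0,0],5.7],
])

```text
clock: 35.1
tcp_pos: [0.542, 0.3001, 0.1363]
orientation: [0.682, 0.189, 0.681, -0.188]
wrist_force: [-0.3, 0.4, -1.1]
finger_gap: 0.0572
```

```bash
python3 looks.py 23
```

```text
t 35.1 tcp [0.542  0.3001 0.1363] F [-0.3249  0.3729 -1.1013] gap 0.0572
 turn deg [ 0.0517 -0.0265 -0.0196] shift cm in cur [ 0.0892 -0.0396  0.015 ] shift cm in target axes [ 0.0892 -0.0395  0.015 ]
```

Call:
step_arm([
  [[0,0,0],[0.04,0,0],5.7],
  [[0,0,0],[0.04,0,0],5.7],
  [[0,0,0],[0.04,0,0],5.7],
  [[0,0,0],[0.04,0,0],5.7],
  [[0,0,0],[0.04,0,0],5.7],
  [[0,0,0],[0,0,0],5.7],
  [[0,0,0],[0,0,0],5.7],
  [[0,0,0],[0,0,0],5.7],
  [[0,0,0],[0,0,0],5.7],
  [[0,0,0],[0,0,0],5.7],
])

```text
clock: 36.2
tcp_pos: [0.5423, 0.3001, 0.1354]
orientation: [0.682, 0.189, 0.681, -0.187]
wrist_force: [-1.5, -0.7, 5.2]
finger_gap: 0.0568
```

```bash
python3 looks.py 24
```

```text
t 36.2 tcp [0.5423 0.3001 0.1354] F [-1.4696 -0.7415  5.2255] gap 0.0568
 turn deg [ 0.0527  0.0307 -0.0694] shift cm in cur [ 0.0017 -0.056  -0.0076] shift cm in target axes [ 0.0018 -0.056  -0.0076]
```

View pics/e_side24.png

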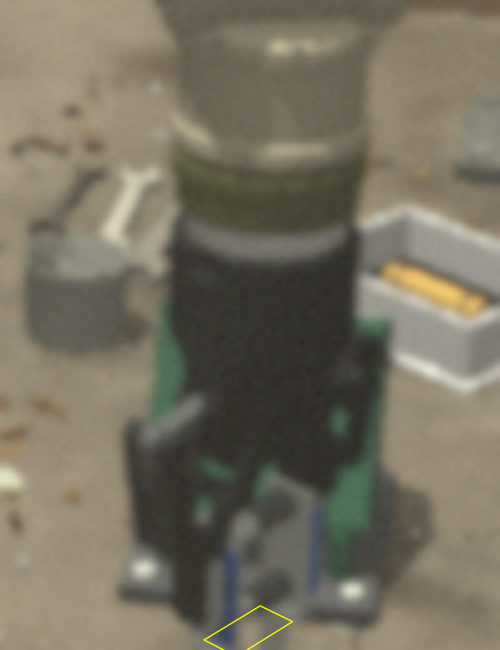

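Call:
step_arm([
  [[0,0,0],[0,0,0],5.9],
  [[0,0,0],[0,0,0],6.0],
  [[0,0,0],[0,0,0],6.2],
  [[0,0,0],[0,0,0],6.6],
  [[0,0,0],[0,0,0],7.2],
  [[0,0,0],[0,0,0],8.0],
  [[0,0,0],[0,0,0],8.5],
  [[0,0,0],[0,0,0],8.5],
  [[0,0,0],[0,0,0],8.5],
  [[0,0,0],[0,0,0],8.5],
])

```text
clock: 37.3
tcp_pos: [0.5419, 0.3001, 0.1342]
orientation: [0.682, 0.189, 0.681, -0.188]
wrist_force: [0.0, 0.0, 0.5]
finger_gap: 0.0851
```

```bash
python3 looks.py 25; python3 -c "
from h import *
crop('pics/z25.png','pics/side25.png',300,190,80,110,6)"
```

```text
t 37.3 tcp [0.5419 0.3001 0.1342] F [0.0187 0.021  0.5099] gap 0.0851
 turn deg [ 0.0538 -0.0319 -0.0138] shift cm in cur [-0.1161 -0.0354  0.0189] shift cm in target axes [-0.1161 -0.0354  0.019 ]
```

View pics/z25.png

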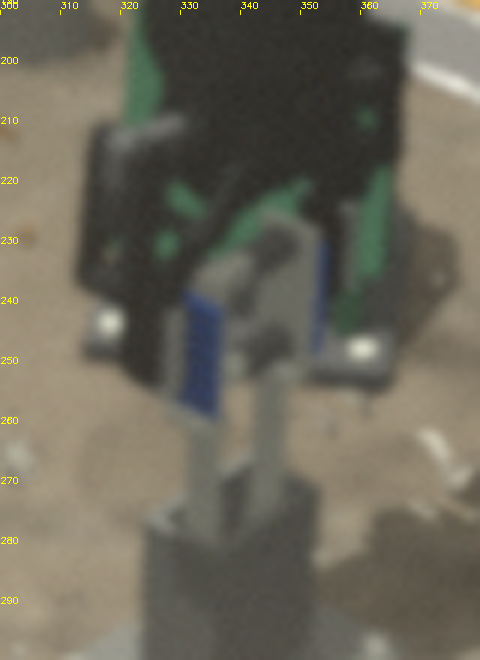

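Call:
step_arm([
  [[0,0,0],[-0.3,0,0],8.5],
  [[0,0,0],[-0.6,0,0],8.5],
  [[0,0,0],[-1.0,0,0],8.5],
  [[0,0,0],[-1.3,0,0],8.5],
  [[0,0,0],[-1.6,0,0],8.5],
  [[0,0,0],[-2.0,0,0],8.5],
  [[0,0,0],[-2.2,0,0],8.5],
  [[0,0,0],[-2.2,0,0],8.5],
  [[0,0,0],[-2.0,0,0],8.5],
  [[0,0,0],[-1.2,0,0],8.5],
])

```text
clock: 38.4
tcp_pos: [0.5423, 0.3002, 0.2815]
orientation: [0.683, 0.19, 0.68, -0.187]
wrist_force: [0.1, -0.3, 0.1]
finger_gap: 0.0852
```

Call:
step_arm([
  [[0,0,0],[0,0,-3.0],8.5],
  [[0,0,0],[0,0,-3.0],8.5],
  [[0,0,0],[0,0,-3.0],8.5],
  [[0,0,0],[0,0,-3.0],8.5],
  [[0,0,0],[0,0,-2.0],8.5],
  [[0,0,0],[0,0,0],8.5],
  [[0,0,0],[0,0,0],8.5],
  [[0,0,0],[0,0,0],8.5],
  [[0,0,0],[0,0,0],8.5],
  [[0,0,0],[0,0,0],8.5],
])

```text
clock: 39.4
tcp_pos: [0.4223, 0.3712, 0.278]
orientation: [0.682, 0.189, 0.681, -0.188]
wrist_force: [-0.1, -0.7, -0.5]
finger_gap: 0.0849
```

```bash
python3 looks.py 26; python3 -c "
from h import *
crop('pics/z26.png','pics/side26.png',225,150,200,175,4)
crop('pics/z26t.png','pics/top26.png',175,120,300,150,2)"
```

```text
t 39.4 tcp [0.4223 0.3712 0.278 ] F [-0.124  -0.6996 -0.5098] gap 0.0849
 turn deg [-0.0182 -0.0332  0.0016] shift cm in cur [14.2635 -0.0097 13.932 ] shift cm in target axes [14.2715 -0.0145 13.9237]
```

View pics/z26.png

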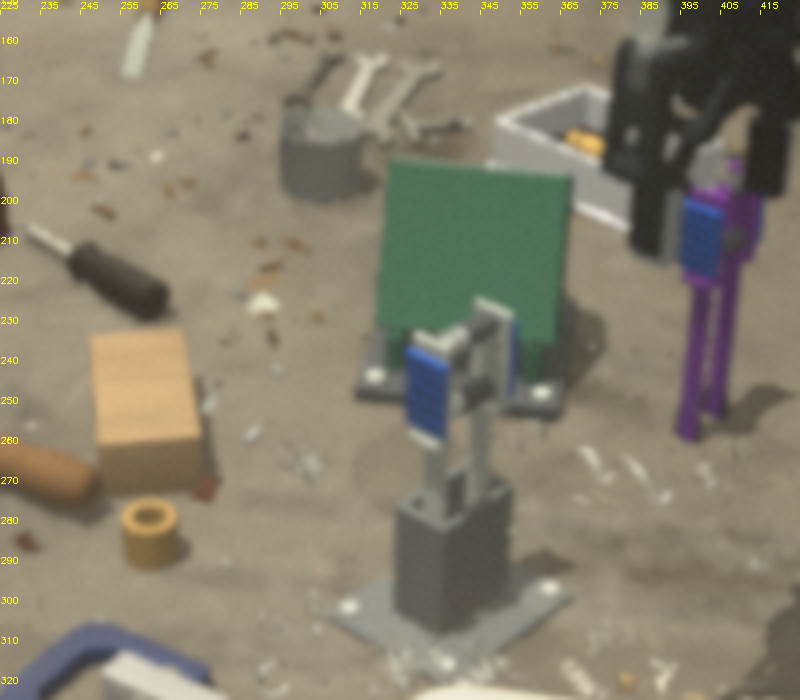

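View pics/z26t.png

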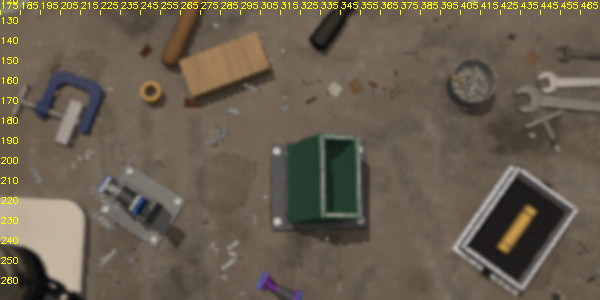

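The tongs stand home upright, the dowel lies flat in the middle of the tray at top pixel (433,233), and the bystanders look unmoved. Handing in.

```bash
python3 - <<'E'
import cv2,numpy as np
for n in('top','side'):
    a=cv2.imread(f'pics/{n}0.png').astype(int);b=cv2.imread(f'pics/{n}26.png').astype(int)
    d=np.abs(a-b).max(2)
    R={'top':{'tin':(148,174,397,424),'block':(136,169,264,315),'clamp':(155,190,182,228),'tongs':(200,245,220,270)},'side':{'tin':(176,200,290,315),'block':(232,274,245,278),'clamp':(303,357,224,283),'tongs':(222,322,305,370)}}[n]
    print(n,{k:(int(d[y0:y1,x0:x1].max())) for k,(y0,y1,x0,x1) in R.items()})
from workcell import *
print(hand_in())
E
```

```text
top {'tin': 8, 'block': 10, 'clamp': 10, 'tongs': 25}
side {'tin': 8, 'block': 9, 'clamp': 8, 'tongs': 32}
the job is handed in; nothing more can be done
None
```

The dowel is out of the pocket and lying flat near the middle of the tray. The tongs are back upright in their stand, and the job was handed in at about 39.5 s of the 67 s allowed.

- **Pick:** I took the tongs at a 3 mm squeeze, leaned them 25° and went into the pocket without touching the walls. The finger opening stopped at 45 mm on the dowel, against the 48 mm given. The pictures confirmed it was held, about 9 mm off its middle along the rod.
- **Place:** I felt the tray floor at a tongs tip height of about 18 mm. There was about 8 N of contact before I opened the tongs. The moment reading suggested one end touched slightly first, while the pictures showed the dowel level to about half a degree.
- **Return:** The tongs touched the stand's floor at the same height as when I took them, and they stand free with the gripper clear.
- **Last checks:** Before-and-after pictures show no change at the tin, block or clamp beyond picture noise. Over the tongs there are small differences, which I take to be a shift of a millimetre or so inside the stand.
- **Disagreement:** In places the two cameras differed by 4 to 6 mm in y. I trusted the top camera because it matched the measured tool pose, and the fit in the pocket agreed with it.

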